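# Clamp a two-part plaster mould and hold it shut

## Robot

A 6-joint arm with a two-finger parallel gripper is mounted at the origin on the work surface. World frame = base frame: x ahead of the robot, y to its left, z up, the work surface at z = 0. Lengths are in m, angles in rad, forces in N, time in s.
With the tool pointing down it reaches from about 0.425 to 0.95 m from the base axis. Payload 3.5 kg.
Tool frame: the origin (TCP) lies at the very end of the fingers, on their centre line; the grasp point (between the pads) lies 19 mm behind it (tcp_to_grasp is the distance from the TCP to the grasp point, in m); z points along the fingers, y is the direction in which the jaws open and shut (so a half turn about z gives the same grasp; the last joint's range is limited). The gripper opens to 85 mm and grips with 20 to 120 N. Pads are 22 mm wide; open, the fingers measure 114 mm over their backs; the gripper's body (76 mm by 85 mm) begins 54 mm behind the grasp point. The pads swing forward as they close: fully open they stand 13 mm farther back than shut.
Start: joints at [-1.44, 0.286, 1.577, -0, 1.279, -0.15], TCP at [0.187, -0.649, 0.231] pointing down, gripper open.
Joint ranges: [-2.77, 2.77], [-0.9, 2.22], [0.21, 2.48], [-1.53, 4.67], [0.24, 2.81], [-2.84, 2.84]. Speed limits (rad/s): [2.79, 2.79, 3.14, 3.14, 3.14, 3.14].

## Interface

Orientations are given as a unit quaternion [x, y, z, w].
In Python, from plant import * gives the robot as it stands. The module is installed in compiled form; this text tells all that it offers.
- The arm moves only by the tool arm_command, never from a script. Its argument "steps" is a list of rows, each a list of 3 entries, a list of its own where there are three numbers: the turn, a rotation vector about the tool's x, y, z in rad, then the shift along the tool's x, y, z in m, then the gripper command: -1 is shut, 1 is fully open, values between are in proportion. A call has 1 to 12 rows; each row is the pose to reach, as a shift and turn from the pose measured when the call began, along the tool's axes at that moment; what a row does not reach only later rows make up. A row lasts 1/8 s, in which the tool goes at most 62.5 mm and 10.7 degrees, less where a joint would pass 70% of its speed; a pose out of reach is approached as far as the arm can. A call with a gripper value outside its range is refused whole. The fingers move at their own pace and stop on an object; "force" is the grip in N (left out, the last holds). Time passes only in rows, so rows that repeat a pose let the fingers close. It gives the time, the measured TCP pose, the force and the opening at its end, in the units of the state.
- get_state(): the state, without advancing time (a new reading comes with each control period).
- read_camera(name): name is "side" or "top"; returns a dict with "frame" (420x560x3 uint8, red, green, blue), "vfov" (degrees; the focal length in pixels is half the picture's height over the tangent of half this angle, whatever the lens; pixels are square), "cx", "cy" (the principal point, pixels), "position" and "rotation" of the camera in the world. Camera axes: x right, y up, looking along -z (the intrinsics and any distortion apply to the point x, -y, -z); pixel columns grow to the right and rows downward; lengths in m; the calibration is good to about 2 mm. A picture is of the moment at which its call begins. There is no depth.
- sign_off(): hands the job in, once; it reports no verdict.
The state is a dict: "time": time; "qpos": joint angles; "dq": joint speeds; "joint_efforts": joint torques, N m; "eef_pos": TCP position; "tcp_rot": TCP orientation; "contact_force": force on the tool from outside, world axes, zero at the start; "wrist_torque": the same for the moment, N m; "opening": opening from 0.0 (shut) to 1.0 (fully open).
Only numpy, scipy, OpenCV 4.12 (cv2) and the standard library are available. Lean on these libraries where they do the work, as an engineer would, in place of code of your own. Each camera call takes 0.05 s, during which the arm holds its last target.

## Task

Set the loose plaster mould half upright on the bed of the lever clamp, between the low side rails, with its notched face towards the fixed half, and let go of it. Only then flip the safety catch all the way over towards the robot's side, take the lever by its black handle and pull it over until the jaw squeezes the two halves tightly together. Finish while still holding the lever pulled so that the mould stays squeezed shut, and leave the other things on the table where they are.

Things in the scene. Friction and masses are not known exactly. Their poses are not given: they have to be found in the camera images.
- clamp: grey lever clamp fixed to the table, place and yaw vary, its -x side faces the robot. Base plate 140 (x) x 330 (y) x 12 mm, y -135 to +195; origin under it. Along its y: fence (y -125 to -110, top 74 above table), fixed half (to -66, top 92), open bed (to +14), jaw (50 wide, top 84), gear housing (x -20 to 20, y 45 to 150, top 75) carrying the catch; the lever swings on the housing's +x side
- bed (a point): middle of the clamp's open bed, on its surface, 12 mm above the table; axes as the clamp's. The bed is 80 mm long (y), from the fixed half's face to the open jaw, between two low rails with inner faces 31 mm to either side (x) and tops 10 mm above the bed
- fixed_half: the plaster mould half fixed in the clamp, 56 (x) x 44 (y) x 80 mm high, origin at the centre of its underside; its joint face looks to the clamp's +y, with a 16 mm wide, 12 mm deep, 18 mm high pouring notch in the top edge of that face
- fixed_face (a point): centre of the fixed half's joint face, 40 mm above the bed (52 mm above the table); axes as the clamp's
- mould: loose plaster half, about 0.22 kg, 56 (x) x 44 (y) x 80 mm high, standing right of the clamp, turned up to 0.9 rad; origin at centre of underside. Joint face is its -y face, with a pouring notch (16 wide, 12 deep, 18 high) in the top edge. With axes parallel to the clamp's, that face looks at the fixed half. Grip it across the 56 mm width, so the fingers clear the jaw and the fixed half
- mould_face (a point): centre of the loose half's joint face, 40 mm above its underside, 22 mm towards its -y; axes as the mould's
- jaw: steel jaw, a plate 50 wide x 66 high x 16 mm thick; origin at the centre of its pressing face, 51 mm above the table. Geared to the lever: moves 36 mm towards the clamp's -y per rad of the lever, pushing the loose half along the bed against the fixed half
- lever (a joint): lever angle, rad: 0 at rest, leaning 0.8 from vertical to the clamp's +y; grows as the handle is pulled up and over to the clamp's -y; upright at 0.8, stop at 1.4. With the loose half in place it comes up hard at about 1.0. A spring returns it to 0 if let go (2 N at the handle at first, 5 N at 1.0). Until the catch is flipped it is blocked within about 0.1 rad
- lever_handle: round black handle of the lever, 18 mm thick and 105 mm long along the clamp's x axis, origin at its middle, 200 mm from the hinge axis; it overhangs from the end of a 14 mm steel stalk that is fixed at its +x end (far from the robot). At rest it is 189 mm above the table, upright 250 mm. The grip turns freely about its own length.
- lever_hinge (a point): point on the lever's hinge axis (parallel to the clamp's x axis) in the plane across the middle of the handle, 50 mm above the table; axes as the clamp's
- catch (a joint): angle of the safety catch, rad: near 0 at the start, leaning 0.9 from vertical to the clamp's +x, across the lever's path; grows as it is flipped up and over towards the clamp's -x (the robot's side); upright at 0.9, stop at 1.8 = fully flipped. Light friction (under 1 N at the tab); stays where it is left
- catch_tab (a point): middle of the catch's finger tab, a steel bar 14 mm thick, about 36 mm long along the clamp's y, at the end of a 70 mm long, 12 mm thick stalk joining it at its +y end; 132 mm above the table at the start, 158 upright. At rest the lever's stalk and stop lug are 30 mm to its +y side; nothing is below the tab down to 100 mm above the table
- catch_pivot (a point): point on the catch's hinge axis (parallel to the clamp's y axis) in the plane across the middle of the tab, 88 mm above the table; axes as the clamp's
- stone: bystander: yellowish stone, 72 mm across, 40 high; origin at the centre of its underside
- tape: bystander: roll of masking tape lying flat, 100 mm across, 25 high; origin at the centre of its underside
- pot: bystander: small clay pot, 90 mm across, 65 high; origin at the centre of its underside
- bowl: bystander: small fired bowl, 100 mm across, 50 high; origin at the centre of its underside
- loop_tool: bystander: wooden loop tool lying flat along its x, 170 mm long, 14 thick; origin under its middle part
- wood_knife: bystander: flat wooden modelling knife lying along its x, 190 mm long, 10 thick; origin under the middle of its handle
- bat: bystander: round plaster disc, 90 mm across, 22 high; origin at the centre of its underside
Not all that is in view belongs to the job. Leave any orange or pink look-alike of the mould alone.

How it is judged:
On the way, in this order (a step that is already met when the one before it is completed fails the run):
1. the loose half stands released on the clamp's bed between the rails, notched face towards the fixed half, with catch and lever still as they were (x of mould_face in the frame of fixed_face between -0.006 and 0.006 m and z of mould_face in the frame of fixed_face between -0.004 and 0.004 m and angle between mould's own z axis and vertical below 0.06 rad and y of mould_face in the frame of fixed_face between -0.002 and 0.04 m and contact force between the fingers and mould below 0.1 N and value of joint catch below 0.5 rad and value of joint lever below 0.15 rad), for 0.2 s.
2. the catch is flipped over while the lever is still at rest (value of joint catch above 1.2 rad and value of joint lever below 0.15 rad), for 0.1 s.
3. the lever is pulled over by its handle and the halves are squeezed together (value of joint lever above 0.85 rad and contact force between mould and fixed_half above 8 N), for 0.3 s.
At the end, for the whole second after the job is handed in: Catch past 1.2 rad, lever past 0.85 rad, fingers on its handle (over 2 N); jaw on loose half and loose half on fixed half each over 8 N; joint faces within 4 mm, centred within 6 mm, height within 4 mm, upright and parallel within 0.06 rad; robot not touching the mould, all still (all of step 3 and x of mould_face in the frame of fixed_face between -0.006 and 0.006 m and z of mould_face in the frame of fixed_face between -0.004 and 0.004 m and angle between mould's own z axis and vertical below 0.06 rad and distance between mould_face and fixed_face below 0.008 m and y of mould_face in the frame of fixed_face between -0.004 and 0.004 m and angle between the y axis of mould and the y axis of clamp, either way round below 0.06 rad and contact force between jaw and mould above 8 N and contact force between each of the arm, the fingers and mould below 0.1 N and contact force between the fingers and lever_handle above 2 N and value of joint catch above 1.2 rad and linear speed of mould below 0.01 m/s); the arm keeps its last pose, push and grip.
It fails at once if a bystander was moved by more than 40 mm (distance of any of stone, tape, pot, bowl, loop_tool, wood_knife, bat from where it was at the start of the episode above 0.04 m).
It also fails if it takes over 61 s, if anything falls off the work surface, if the arm or the gripper's body presses on something with over 40 N, if the wrist force passes 120 N, or if a joint passes its speed limit or range.

## Working session

There is one attempt and no reset: what is moved stays moved. The work goes in short steps, Python scripts to look and compute and a tool call to move; the robot and the scene stay as the last step left them, time stands still between calls to the robot, and variables do not carry over. Pictures are saved under pics/ and viewed, and the job is handed in when it is done.

Besides the shell and the picture viewer there is one more tool, called after "Request:" by a JSON object that holds its "name" and its "arguments". arm_command: Moves the arm, as the interface text tells. Its arguments: {"type":"object","properties":{"steps":{"type":"array"},"force":{"type":"number"}},"required":["steps"]}

```bash
mkdir -p pics; ls; python3 - <<'E'
from plant import *
import cv2
s=get_state(); print(s)
for n in("side","top"):
    c=read_camera(n); print(n,{k:v for k,v in c.items() if k!="frame"}, c["frame"].shape)
    cv2.imwrite(f"pics/{n}0.png",c["frame"][:,:,::-1])
E
```

```text
pics
{'time': 0.0, 'qpos': array([-1.44001176e+00,  2.87175903e-01,  1.57824444e+00,  2.21474920e-05,
        1.27859700e+00, -1.49998203e-01]), 'dq': array([ 0.0009519 ,  0.00067003, -0.00059676,  0.00127613, -0.00042904,
       -0.00012346]), 'joint_efforts': array([-9.28749469e-04, -4.05982268e+01, -2.92627770e+01, -1.22378719e-04,
        5.90716110e-03, -8.89693865e-06]), 'eef_pos': array([ 0.18699225, -0.64786981,  0.22990385]), 'tcp_rot': array([ 9.90161025e-01,  1.39927387e-01,  2.22465465e-05, -1.21218248e-03]), 'contact_force': array([-0.06213578, -0.01828037, -0.23623874]), 'wrist_torque': array([ 0.00767112, -0.02412133, -0.07893329]), 'opening': 0.9982788185756138}
side {'vfov': 53.30578713367402, 'cx': 281.186518963835, 'cy': 204.23386857090247, 'position': array([0.32381926, 0.7380957 , 1.05222487]), 'rotation': array([-0.04726193,  0.32616307,  0.9301065 , -0.16212915])} (420, 560, 3)
top {'vfov': 48.070016248939496, 'cx': 279.7264052884619, 'cy': 208.19878295337497, 'position': array([0.30059044, 0.02533052, 1.2454123 ]), 'rotation': array([ 0.08272704, -0.08364968, -0.69233257,  0.71192316])} (420, 560, 3)
```

View pics/side0.png

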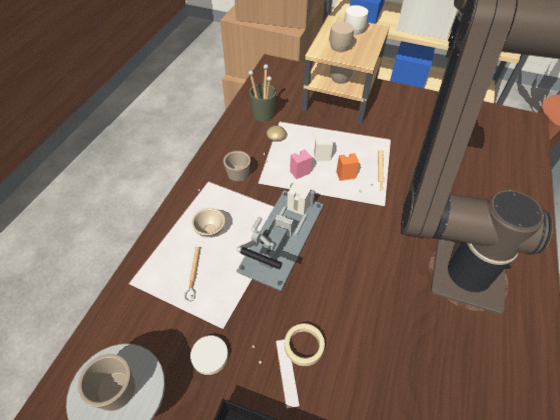

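View pics/top0.png

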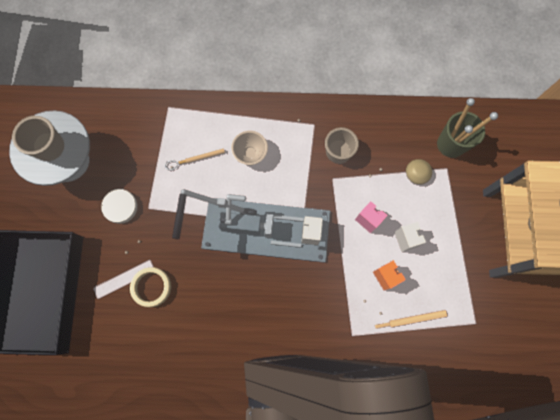

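Candidates for the mould, in top-view pixels: white block (410,237), pink (372,217), orange (390,276), and the white fixed half in the clamp (313,228). By the description I choose the loose white block at (410,237). I'll check it in close crops.

```bash
cat > h.py <<'E'
import numpy as np, cv2
from scipy.spatial.transform import Rotation as R
def K(c):
    f=c["frame"].shape[0]/2/np.tan(np.radians(c["vfov"])/2); return f
def proj(c,P):
    P=np.atleast_2d(P); p=R.from_quat(c["rotation"]).inv().apply(P-c["position"]); f=K(c)
    return np.c_[c["cx"]+f*p[:,0]/-p[:,2], c["cy"]-f*p[:,1]/-p[:,2]]
def unproj(c,uv,z):
    uv=np.atleast_2d(uv); f=K(c)
    d=np.c_[(uv[:,0]-c["cx"])/f, -(uv[:,1]-c["cy"])/f, -np.ones(len(uv))]
    d=R.from_quat(c["rotation"]).apply(d); s=(z-c["position"][2])/d[:,2]
    return c["position"]+d*s[:,None]
def crop(c,u0,v0,w,h,s,fn):
    im=c["frame"][v0:v0+h,u0:u0+w,::-1]; cv2.imwrite(fn,cv2.resize(im,None,fx=s,fy=s,interpolation=cv2.INTER_CUBIC))
E
python3 - <<'E'
from plant import *; from h import *
import pickle
t=read_camera("top"); s=read_camera("side"); pickle.dump((t,s),open("c0.pkl","wb"))
crop(t,350,190,100,75,8,"pics/t_m.png"); crop(t,165,180,180,95,4.4,"pics/t_c.png")
crop(s,280,120,100,75,8,"pics/s_m.png"); crop(s,230,180,110,110,5.4,"pics/s_c.png")
E
```

```text
(no output)
```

View pics/t_m.png

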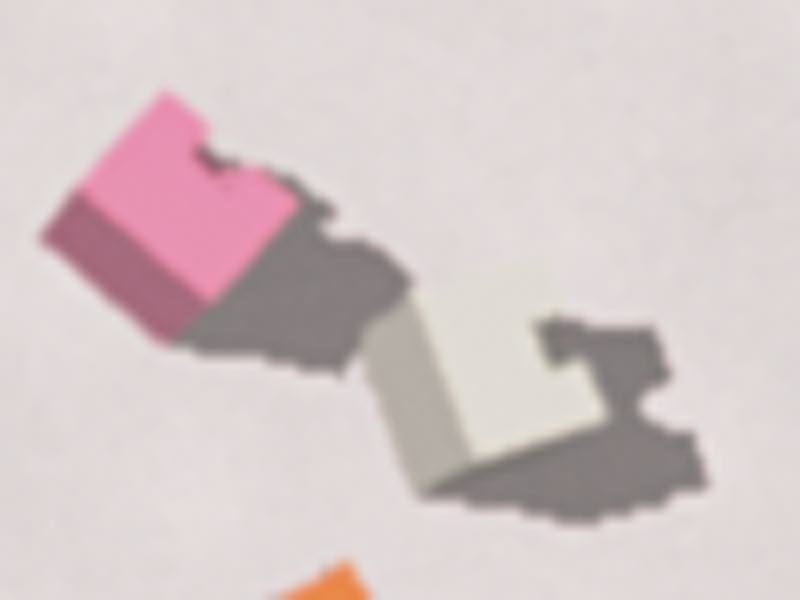

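View pics/t_c.png

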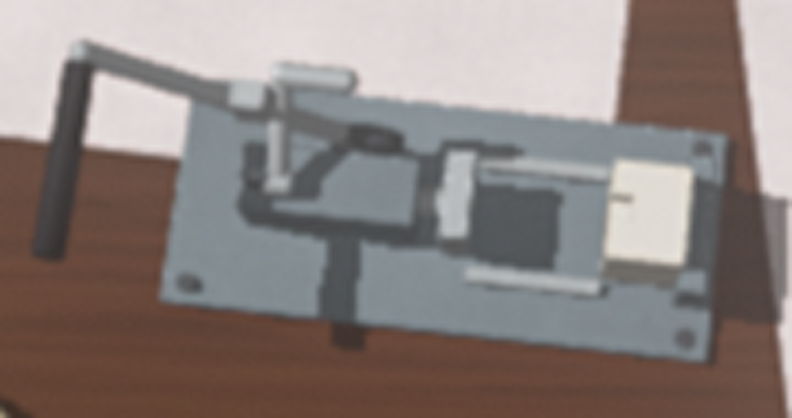

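View pics/s_m.png

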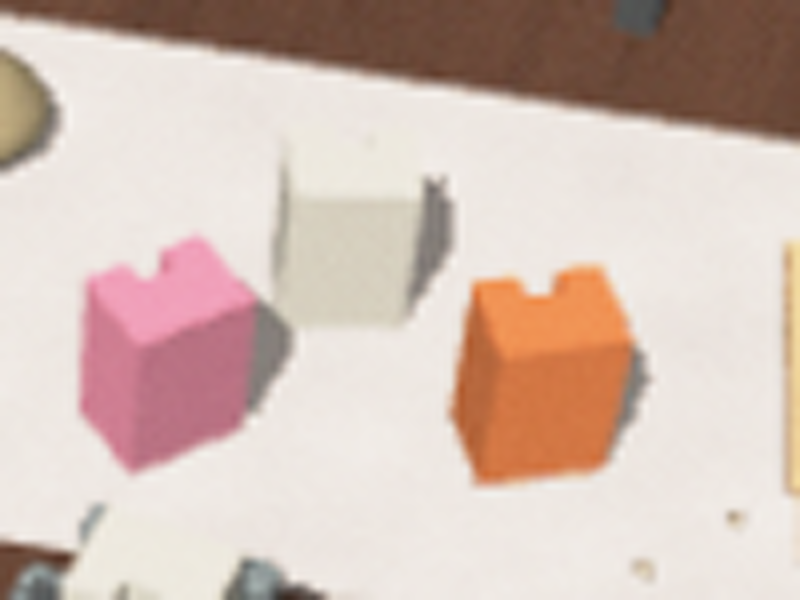

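View pics/s_c.png

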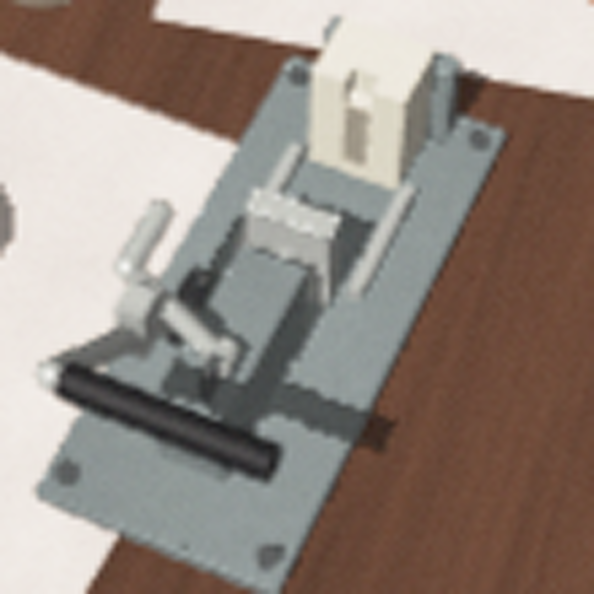

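The chosen block is white and its notch faces right (world -y), at crop (555,335). The pink and orange blocks are look-alikes. In the clamp, the fixed half is at the right, the catch leans to +x, and the lever lies at the left. Next I fit the poses from corners in both views.

```bash
cat > fit.py <<'E'
from h import *
import pickle
from scipy.optimize import least_squares
t,s=pickle.load(open("c0.pkl","rb"))
def un(p,sc,o): return (np.array(p)+.5)/sc-.5+np.array(o)
mt={(28,22,80):(412,285),(-28,22,80):(468,468),(-28,-22,80):(608,415),(28,22,0):(365,345),(-28,22,0):(422,495)}
ms={(28,22,80):(290,197),(-28,22,80):(422,197),(28,22,0):(275,322),(-28,22,0):(405,325)}
ct={(70,195,12):(195,95),(70,-135,12):(728,133),(-70,-135,12):(710,360),(-70,195,12):(162,300)}
cs={(70,-135,12):(290,60),(-70,-135,12):(505,130),(70,195,12):(40,492)}
def fit(o,tp,sp,t_o,s_o):
    def res(p,which=None):
        r=[]
        for c,d,(sc,of) in((t,tp,t_o),(s,sp,s_o)):
            P=np.array(list(d))/1e3; uv=np.array([un(v,sc,of) for v in d.values()])
            W=R.from_rotvec([0,0,p[2]]).apply(P)+[p[0],p[1],0]
            r.append((proj(c,W)-uv).ravel())
        return r
    q=least_squares(lambda p:np.concatenate(res(p)),o)
    print(np.round(q.x,4)); [print(np.round(a.reshape(-1,2),1).tolist()) for a in res(q.x)]
    return q.x
m=fit([.45,-.25,0.3],mt,ms,(8,(350,190)),(8,(280,120)))
c=fit([.5,.1,0],ct,cs,(4.4,(165,180)),(5.4,(230,180)))
Rc=R.from_rotvec([0,0,c[2]])
def C(x,y,z): return Rc.apply(np.array([x,y,z])/1e3)+[c[0],c[1],0]
print("bed",C(0,-26,12),"jawface",C(0,14,51))
# overlay
def ov(cam,fn,segs):
    im=cv2.resize(cam["frame"][:,:,::-1],None,fx=2,fy=2)
    return im
E
python3 fit.py
```

```text
[ 0.5231 -0.3112  0.3266]
[[0.6, 1.1], [1.5, -0.8], [0.4, 0.7], [-1.1, -0.6], [-0.9, 0.4]]
[[-0.3, -0.5], [-0.2, -0.1], [-0.3, 0.7], [-0.6, 0.6]]
[ 0.535   0.0319 -0.0682]
[[-0.6, -2.6], [-0.1, 0.2], [0.2, 0.3], [-0.1, 2.0]]
[[-0.2, -1.1], [0.3, -0.4], [-0.0, 0.4]]
bed [0.53322966 0.00596826 0.012     ] jawface [0.5359538  0.04587539 0.051     ]
```

```bash
cat >> fit.py <<'E'
def overlay(cam,u0,v0,w,h,sc,fn,segs):
    im=cv2.resize(cam["frame"][v0:v0+h,u0:u0+w,::-1],None,fx=sc,fy=sc,interpolation=cv2.INTER_CUBIC)
    for a,b,col in segs:
        p=(proj(cam,np.array([a,b]))+.5-[u0,v0])*sc-.5
        cv2.line(im,*[tuple(int(round(x*8)) for x in q) for q in p],col,1,cv2.LINE_AA,3)
    cv2.imwrite(fn,im)
def box(f,x0,x1,y0,y1,z0,z1,col):
    pts=lambda z:[f(x0,y0,z),f(x1,y0,z),f(x1,y1,z),f(x0,y1,z)]
    S=[]
    for z in (z0,z1):
        q=pts(z); S+=[(q[i],q[(i+1)%4],col) for i in range(4)]
    return S+[(a,b,col) for a,b in zip(pts(z0),pts(z1))]
def M(x,y,z): return R.from_rotvec([0,0,m[2]]).apply(np.array([x,y,z])/1e3)+[m[0],m[1],0]
r=(0,0,255);g=(0,200,0);b=(255,0,0)
def segs():
    S=box(C,-70,70,-135,195,0,12,r)+box(C,-28,28,-110,-66,12,92,g)+box(C,-25,25,14,30,18,84,b)+box(C,-20,20,45,150,12,75,g)
    S+=[(C(s*31,-66,22),C(s*31,14,22),r) for s in(-1,1)]
    return S
if __name__=="__main__":
    overlay(t,165,180,180,95,4.4,"pics/ov_t.png",segs()); overlay(s,230,170,110,120,5,"pics/ov_s.png",segs())
    Sm=box(M,-28,28,-22,22,0,80,r)
    overlay(t,350,190,100,75,6,"pics/ov_tm.png",Sm); overlay(s,280,120,100,75,6,"pics/ov_sm.png",Sm)
    a=[cv2.imread("pics/ov_%s.png"%k) for k in("t","s","tm","sm")]
    cv2.imwrite("pics/ov_m.png",np.vstack(a[2:])[:, :])
E
python3 fit.py >/dev/null
```

```text
(no output)
```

View pics/ov_t.png

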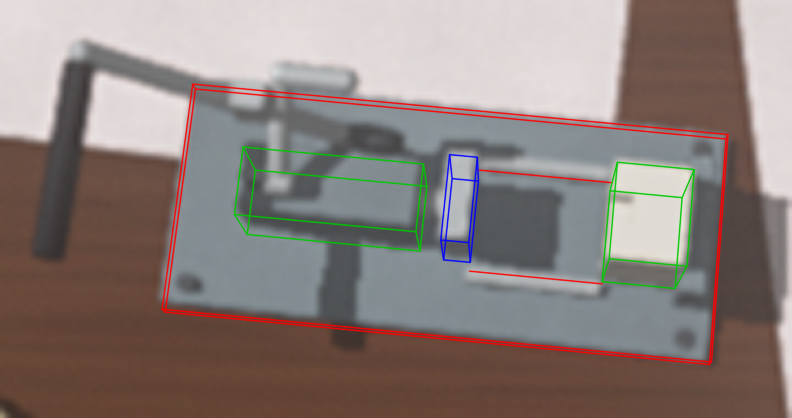

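View pics/ov_s.png

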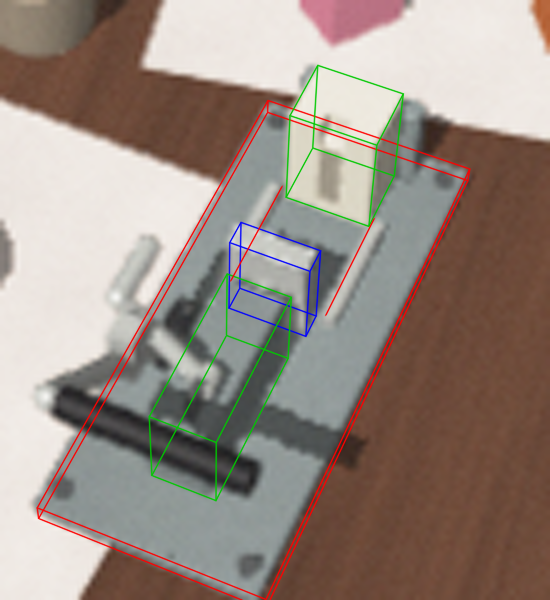

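View pics/ov_tm.png

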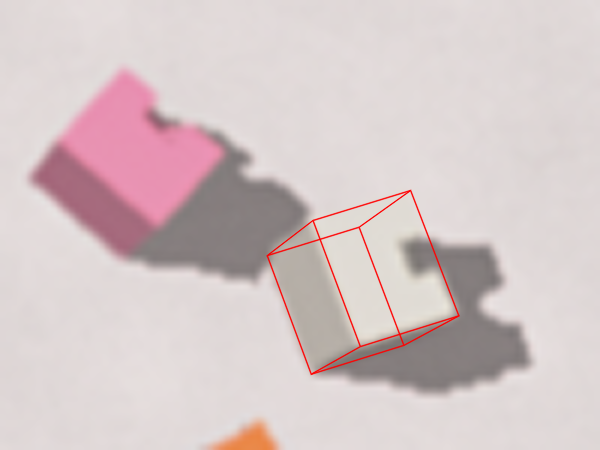

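View pics/ov_sm.png

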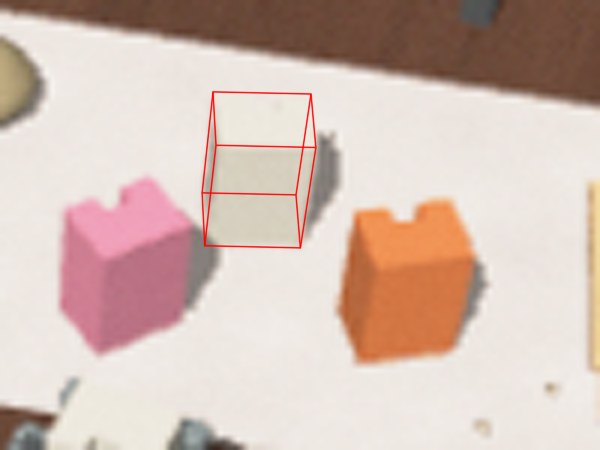

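```bash
python3 - <<'E'
from fit import *
overlay(t,190,190,70,80,7,"pics/ov_a.png",segs()); overlay(t,250,190,90,80,8,"pics/ov_b.png",segs())
crop(t,250,190,90,80,8,"pics/b.png")
E
```

```text
[ 0.5231 -0.3112  0.3266]
[[0.6, 1.1], [1.5, -0.8], [0.4, 0.7], [-1.1, -0.6], [-0.9, 0.4]]
[[-0.3, -0.5], [-0.2, -0.1], [-0.3, 0.7], [-0.6, 0.6]]
[ 0.535   0.0319 -0.0682]
[[-0.6, -2.6], [-0.1, 0.2], [0.2, 0.3], [-0.1, 2.0]]
[[-0.2, -1.1], [0.3, -0.4], [-0.0, 0.4]]
bed [0.53322966 0.00596826 0.012     ] jawface [0.5359538  0.04587539 0.051     ]
```

View pics/ov_a.png

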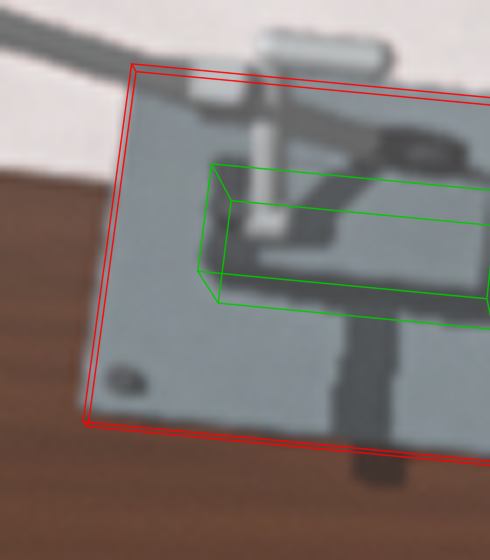

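View pics/ov_b.png

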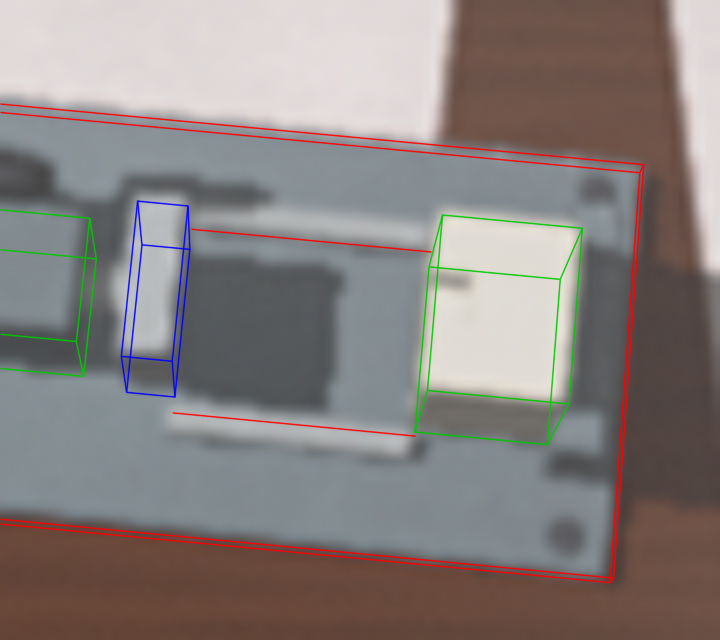

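View pics/b.png

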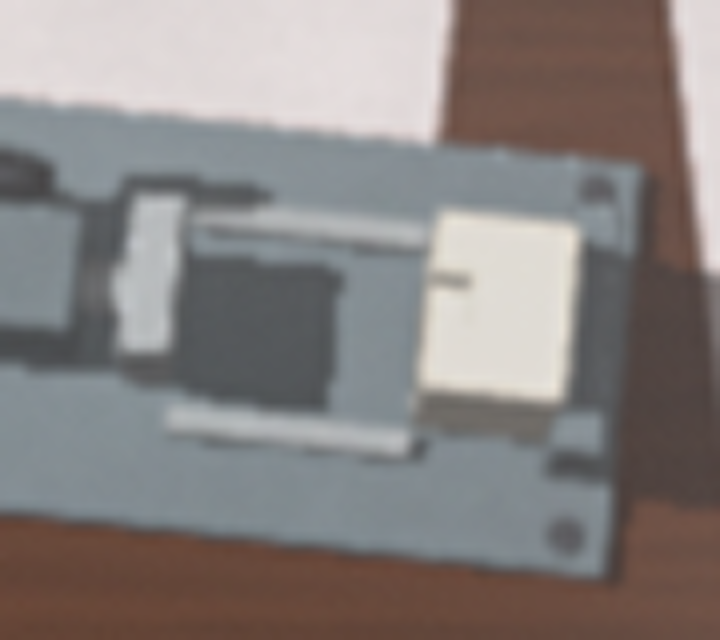

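```bash
python3 - <<'E'
from fit import *
crop(s,235,255,70,45,10,"pics/sa.png"); crop(s,275,180,60,45,12,"pics/sb.png")
E
```

```text
[ 0.5231 -0.3112  0.3266]
[[0.6, 1.1], [1.5, -0.8], [0.4, 0.7], [-1.1, -0.6], [-0.9, 0.4]]
[[-0.3, -0.5], [-0.2, -0.1], [-0.3, 0.7], [-0.6, 0.6]]
[ 0.535   0.0319 -0.0682]
[[-0.6, -2.6], [-0.1, 0.2], [0.2, 0.3], [-0.1, 2.0]]
[[-0.2, -1.1], [0.3, -0.4], [-0.0, 0.4]]
bed [0.53322966 0.00596826 0.012     ] jawface [0.5359538  0.04587539 0.051     ]
```

View pics/sa.png

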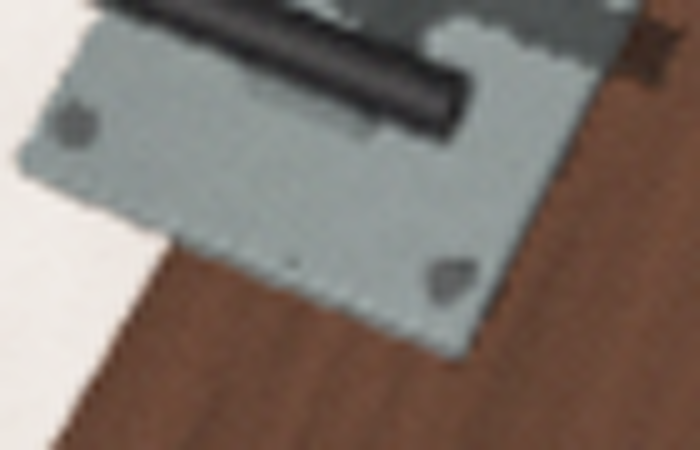

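View pics/sb.png

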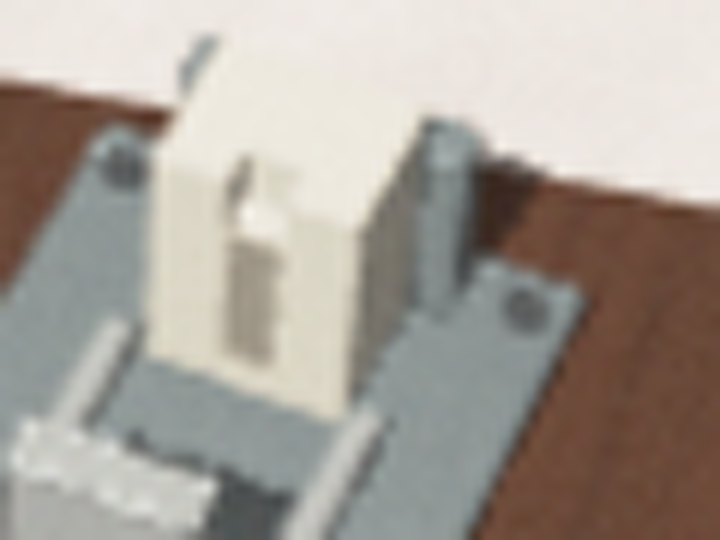

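```bash
cat > fit2.py <<'E'
from fit import *
import fit as F
def L(d,sc,o): return [(k,un(v,sc,o)) for k,v in d.items()]
T=[((-70,195,12),np.array([201.0,247.9]))]+L({(-70,-135,12):(608,577),(70,-135,12):(643,163),(28,-66,92):(437,210),(28,-110,92):(582,220),(-28,-110,92):(570,402),(-28,-66,92):(420,386),(-25,14,84):(120,352),(25,14,84):(187,193)},8,(250,190))
T=[x for x in T if x[0]!=(-25,14,84)]
S=L({(70,195,12):(20,155),(-70,195,12):(465,348)},10,(235,255))+L({(28,-66,92):(155,148),(-28,-66,92):(358,232),(28,-66,12):(148,352),(-28,-66,12):(335,418),(-28,-110,92):(425,115),(28,-110,92):(220,45),(-70,-135,12):(585,295)},12,(275,180))
def res(p,parts=(0,1)):
    r=[]
    for i,(cam,d) in enumerate(((t,T),(s,S))):
        if i not in parts: continue
        P=np.array([k for k,_ in d])/1e3; uv=np.array([v for _,v in d])
        r.append((proj(cam,R.from_rotvec([0,0,p[2]]).apply(P)+[p[0],p[1],0])-uv).ravel())
    return r
for parts in((0,),(1,),(0,1)):
    q=least_squares(lambda p:np.concatenate(res(p,parts)),[.53,.03,0]).x
    print(parts,np.round(q,4))
for a in res(q): print(np.round(a.reshape(-1,2),1).tolist())
F.c=q; F.Rc=R.from_rotvec([0,0,q[2]]); c=q
if __name__=="__main__":
    for n,p in dict(bed=(0,-26,12),handle=(0,0,0)).items(): print(n,C(*p))
    overlay(t,190,190,150,80,5,"pics/ov2.png",segs())
E
python3 fit2.py | tail -8
```

```text
bed [0.53322966 0.00596826 0.012     ] jawface [0.5359538  0.04587539 0.051     ]
(0,) [ 0.5376  0.0326 -0.0813]
(1,) [ 0.5364  0.0323 -0.081 ]
(0, 1) [ 0.537   0.0325 -0.0805]
[[-0.0, 0.2], [0.0, -0.1], [0.1, 0.0], [0.5, 0.1], [-0.1, 0.7], [-0.6, -0.1], [0.5, 0.0], [-0.0, 0.7]]
[[-1.0, 0.4], [-0.0, -0.1], [-0.4, 0.7], [0.0, -0.2], [-0.5, 0.1], [0.4, 0.5], [-0.1, -0.7], [-0.0, -0.7], [-0.1, -0.5]]
bed [0.53492685 0.00656268 0.012     ]
handle [0.5370167  0.03247856 0.        ]
```

View pics/ov2.png

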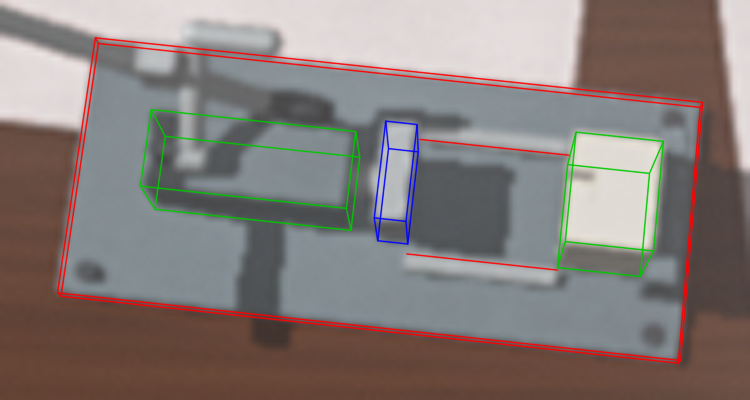

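The clamp fits to about 0.5 px in both views: (0.537, 0.0325), yaw -0.0805. Now I refine the mould and compute the tab, handle and neighbour positions.

```bash
cat > mv.py <<'E'
from plant import *; from h import *
def to(p,yaw,extra=None):
    """tool down, tool y along yaw; prints turn/shift in tool axes"""
    st=get_state(); Rn=R.from_quat(st["tcp_rot"]); 
    Y=np.array([np.cos(yaw),np.sin(yaw),0]); Z=np.array([0,0,-1.]); X=np.cross(Y,Z)
    Rt=R.from_matrix(np.c_[X,Y,Z])
    print("turn",np.round((Rn.inv()*Rt).as_rotvec(),4),"shift",np.round(Rn.inv().apply(np.array(p)-st["eef_pos"]),4))
def show():
    st=get_state(); m=R.from_quat(st["tcp_rot"]).as_matrix()
    print("t",round(st["time"],2),"p",np.round(st["eef_pos"],4),"yaw",round(np.arctan2(m[1,1],m[0,1]),4),"tilt",np.round(m[:2,2],4),"F",np.round(st["contact_force"],1),"open",round(st["opening"],3))
E
python3 - <<'E'
from fit2 import *
from mv import *
# mould with corner D faint dropped; top only & both
print("mould",m)
ch=un((62,160),4.4,(165,180)); tab=un((316,75),4.4,(165,180))
for n,uv,z in(("handle",ch,.189),("tab",tab,.132)):
    w=unproj(t,uv,z)[0]; print(n,w,"clamp",np.round(F.Rc.inv().apply(w-[c[0],c[1],0])*1e3,1))
# side: handle ends crop5.4 (65,378)-(270,460), tab (125,262)-(162,205)
for n,uv,z in(("handleS",(168,418),.189),("tabS",(144,235),.132)):
    w=unproj(s,un(uv,5.4,(230,180)),z)[0]; print(n,w,"clamp",np.round(F.Rc.inv().apply(w-[c[0],c[1],0])*1e3,1))
print("pink",unproj(t,un((190,200),8,(350,190)),.08),"orange",unproj(t,[390,274],.08))
to((m[0],m[1],.16),m[2])
E
```

```text
[ 0.5231 -0.3112  0.3266]
[[0.6, 1.1], [1.5, -0.8], [0.4, 0.7], [-1.1, -0.6], [-0.9, 0.4]]
[[-0.3, -0.5], [-0.2, -0.1], [-0.3, 0.7], [-0.6, 0.6]]
[ 0.535   0.0319 -0.0682]
[[-0.6, -2.6], [-0.1, 0.2], [0.2, 0.3], [-0.1, 2.0]]
[[-0.2, -1.1], [0.3, -0.4], [-0.0, 0.4]]
bed [0.53322966 0.00596826 0.012     ] jawface [0.5359538  0.04587539 0.051     ]
(0,) [ 0.5376  0.0326 -0.0813]
(1,) [ 0.5364  0.0323 -0.081 ]
(0, 1) [ 0.537   0.0325 -0.0805]
[[-0.0, 0.2], [0.0, -0.1], [0.1, 0.0], [0.5, 0.1], [-0.1, 0.7], [-0.6, -0.1], [0.5, 0.0], [-0.0, 0.7]]
[[-1.0, 0.4], [-0.0, -0.1], [-0.4, 0.7], [0.0, -0.2], [-0.5, 0.1], [0.4, 0.5], [-0.1, -0.7], [-0.0, -0.7], [-0.1, -0.5]]
mould [ 0.52306334 -0.31121908  0.32660618]
handle [0.52949372 0.25880377 0.189     ] clamp [-25.7 225.  189. ]
tab [0.59414606 0.13419234 0.132     ] clamp [ 48.8 106.  132. ]
handleS [0.52978341 0.25498091 0.189     ] clamp [-25.1 221.2 189. ]
tabS [0.59316863 0.12779633 0.132     ] clamp [ 48.3  99.5 132. ]
pink [[ 0.57079316 -0.21033649  0.08      ]] orange [[ 0.42160686 -0.24862936  0.08      ]]
turn [-9.0000e-04 -1.4000e-03 -1.6166e+00] shift [ 0.4162 -0.2305  0.0709]
```

Request:
{"name": "arm_command", "arguments": {"steps": [[[0,0,-0.18],[0.05,-0.028,0],1],[[0,0,-0.36],[0.1,-0.055,0],1],[[0,0,-0.54],[0.15,-0.083,0],1],[[0,0,-0.72],[0.2,-0.11,0],1],[[0,0,-0.9],[0.25,-0.138,0],1],[[0,0,-1.08],[0.3,-0.166,0.02],1],[[0,0,-1.26],[0.35,-0.194,0.04],1],[[0,0,-1.44],[0.39,-0.216,0.06],1],[[0,0,-1.6166],[0.4162,-0.2305,0.071],1],[[0,0,-1.6166],[0.4162,-0.2305,0.071],1],[[0,0,-1.6166],[0.4162,-0.2305,0.071],1]]}}

```text
time: 1.58
eef_pos: [0.5228, -0.3117, 0.1601]
tcp_rot: [0.583, 0.812, 0.0, -0.0]
contact_force: [0.1, -1.1, -0.5]
opening: 1.001
```

```bash
python3 - <<'E'
from mv import *
import pickle
show(); t=read_camera("top"); s=read_camera("side")
pickle.dump((t,s),open("c1.pkl","wb"))
crop(t,350,180,110,90,7,"pics/t1.png"); crop(s,260,80,140,100,5.7,"pics/s1.png")
to((.523,-.311,.03),.3266)
E
```

```text
t 1.57 p [ 0.5228 -0.3117  0.1601] yaw 0.3249 tilt [-0.0002  0.001 ] F [ 0.1 -1.1 -0.5] open 1.001
turn [ 0.0007 -0.0002 -0.0024] shift [0.0012 0.0007 0.1307]
```

View pics/s1.png

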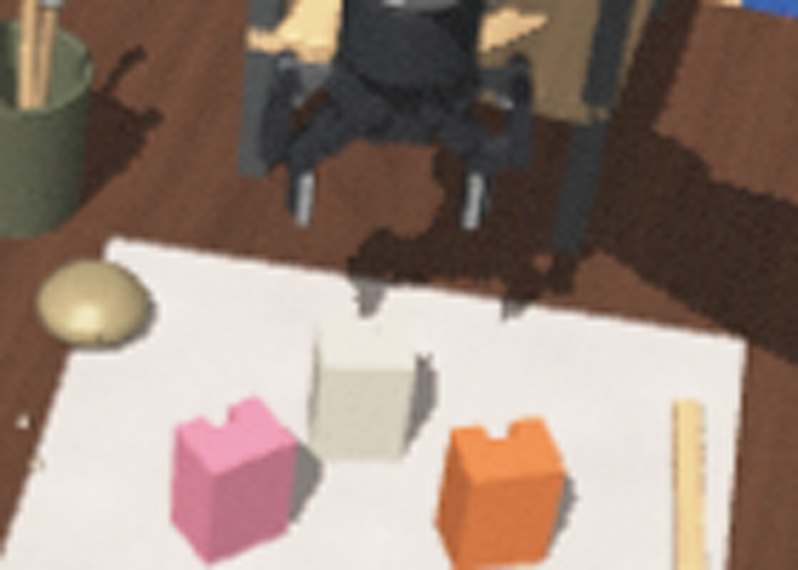

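View pics/t1.png

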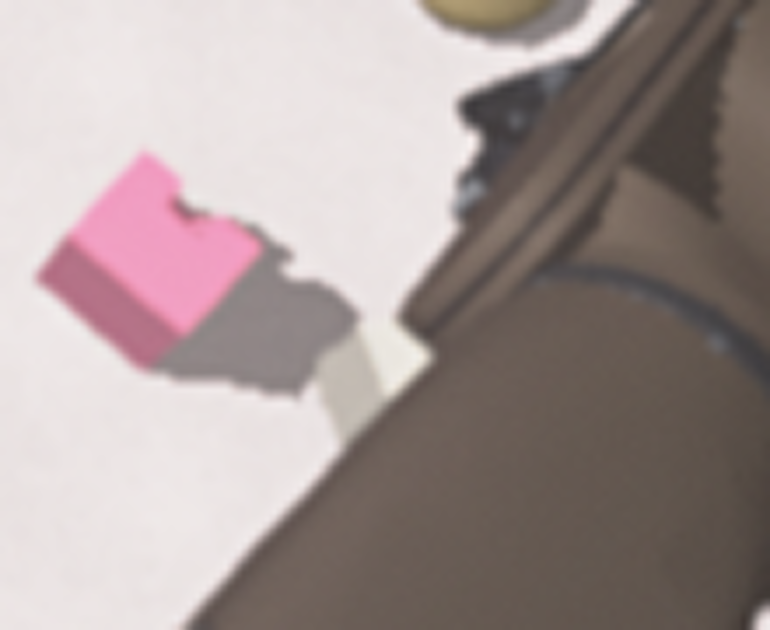

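```bash
python3 - <<'E'
from h import *; import pickle
t,s=pickle.load(open("c1.pkl","rb"))
st=np.array([.5228,-.3117,.16]); Y=np.array([np.cos(.325),np.sin(.325),0])
for sg in(1,-1):
    P=st+sg*Y*.0495+[0,0,.013]
    print(proj(t,P),(proj(t,P)-[350,180])*7,(proj(s,P)-[260,80])*5.7)
from fit import m
E
```

```text
[[417.62170265 207.28465462]] [[473.35191852 190.99258237]] [[290.98762586 213.79572066]]
[[433.04444635 247.29400633]] [[581.31112442 471.05804429]] [[466.03977541 217.84282737]]
[ 0.5231 -0.3112  0.3266]
[[0.6, 1.1], [1.5, -0.8], [0.4, 0.7], [-1.1, -0.6], [-0.9, 0.4]]
[[-0.3, -0.5], [-0.2, -0.1], [-0.3, 0.7], [-0.6, 0.6]]
[ 0.535   0.0319 -0.0682]
[[-0.6, -2.6], [-0.1, 0.2], [0.2, 0.3], [-0.1, 2.0]]
[[-0.2, -1.1], [0.3, -0.4], [-0.0, 0.4]]
bed [0.53322966 0.00596826 0.012     ] jawface [0.5359538  0.04587539 0.051     ]
```

The fingertips show at side-crop pixels (303,222) and (472,222), where the projection puts them. The mould stands untouched below. Descending to grip.

Request:
{"name": "arm_command", "arguments": {"steps": [[[0,0,-0.002],[0.001,0.001,0.04],1],[[0,0,-0.002],[0.001,0.001,0.08],1],[[0,0,-0.002],[0.001,0.001,0.115],1],[[0,0,-0.002],[0.001,0.001,0.13],1],[[0,0,-0.002],[0.001,0.001,0.13],1],[[0,0,-0.002],[0.001,0.001,0.13],-1],[[0,0,-0.002],[0.001,0.001,0.13],-1],[[0,0,-0.002],[0.001,0.001,0.13],-1],[[0,0,-0.002],[0.001,0.001,0.13],-1],[[0,0,-0.002],[0.001,0.001,0.13],-1]], "force": 30}}

```text
time: 2.92
eef_pos: [0.5246, -0.3122, 0.0328]
tcp_rot: [0.583, 0.813, 0.0, 0.002]
contact_force: [-0.9, -0.3, 6.1]
opening: 0.652
```

```bash
python3 - <<'E'
from mv import *
show(); s=read_camera("side")
crop(s,260,80,140,100,5.7,"pics/s2.png")
E
```

```text
t 2.92 p [ 0.5246 -0.3122  0.0328] yaw 0.3263 tilt [ 0.0032 -0.0021] F [-0.9 -0.3  6.1] open 0.652
```

View pics/s2.png

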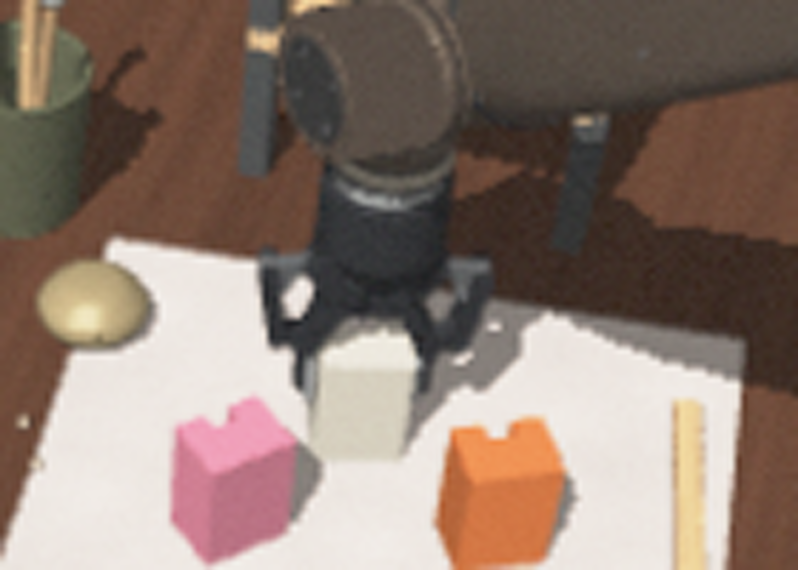

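Grip confirmed: the opening of 0.652 is about 55 mm, and the mould sits straight between the pads at side-crop (362,400). Lifting now.

Request:
{"name": "arm_command", "arguments": {"steps": [[[0,0,0],[0,0,-0.03],-1],[[0,0,0],[0,0,-0.07],-1],[[0,0,0],[0,0,-0.11],-1],[[0,0,0],[0,0,-0.14],-1],[[0,0,0],[0,0,-0.14],-1]], "force": 40}}

```text
time: 3.6
eef_pos: [0.5254, -0.3127, 0.1755]
tcp_rot: [0.583, 0.813, -0.0, 0.005]
contact_force: [0.4, 0.0, -2.6]
opening: 0.65
```

```bash
python3 - <<'E'
from mv import *
show(); to((.5349,.0066,.172),-.0805)
E
```

```text
t 3.6 p [ 0.5254 -0.3127  0.1755] yaw 0.3266 tilt [ 0.0076 -0.0056] F [ 0.4  0.  -2.6] open 0.65
turn [0.0069 0.0066 0.407 ] shift [0.2994 0.1114 0.0018]
```

Request:
{"name": "arm_command", "arguments": {"steps": [[[0,0,0.08],[0.05,0.019,0],-1],[[0,0,0.16],[0.1,0.037,0],-1],[[0,0,0.24],[0.15,0.056,0],-1],[[0,0,0.32],[0.2,0.074,0],-1],[[0.004,0.004,0.38],[0.25,0.093,0],-1],[[0.007,0.0066,0.407],[0.285,0.106,0.002],-1],[[0.007,0.0066,0.407],[0.2994,0.1114,0.002],-1],[[0.007,0.0066,0.407],[0.2994,0.1114,0.002],-1],[[0.007,0.0066,0.407],[0.2994,0.1114,0.002],-1]]}}

```text
time: 4.72
eef_pos: [0.5348, 0.0056, 0.1712]
tcp_rot: [0.735, 0.678, -0.0, -0.0]
contact_force: [-1.0, -0.2, -2.2]
opening: 0.65
```

```bash
python3 - <<'E'
from mv import *
import pickle
show(); t=read_camera("top"); s=read_camera("side");pickle.dump((t,s),open("c2.pkl","wb"))
crop(s,240,110,130,130,4.6,"pics/s3.png"); to((.5349,.0066,.05),-.0805)
E
```

```text
t 4.72 p [0.5348 0.0056 0.1712] yaw -0.0812 tilt [-0.0009 -0.0004] F [-1.  -0.2 -2.2] open 0.65
turn [-0.0002  0.0003 -0.0016] shift [ 1.300e-03 -1.000e-04  1.217e-01]
```

View pics/s3.png

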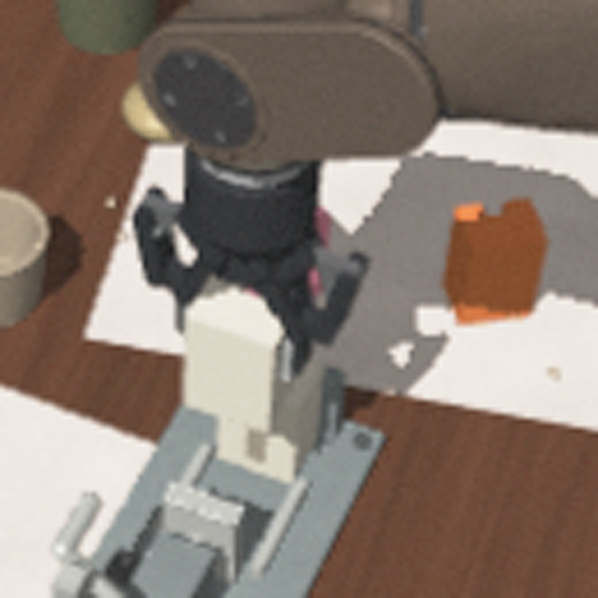

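```bash
python3 - <<'E' >/dev/null
from fit2 import *
t,s=pickle.load(open("c2.pkl","rb"))
def f(x,y,z): return R.from_rotvec([0,0,-.0812]).apply(np.array([x,y,z])/1e3)+[.5348,.0056,.1712-.0328]
overlay(s,270,150,60,70,9,"pics/s4.png",box(f,-28,28,-22,22,0,80,(0,0,255))+[x for x in segs()])
E
```

```text
(no output)
```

View pics/s4.png

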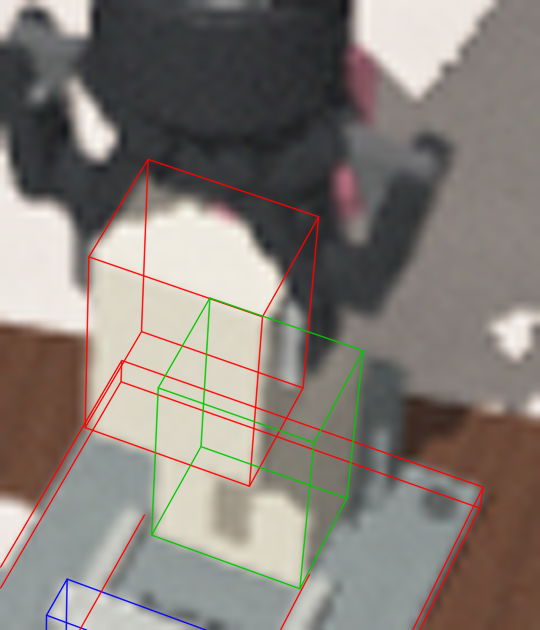

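The mould's overlay and the fixed half's overlay are offset by the same sub-pixel amount, so the two line up relative to each other. Lowering between the rails.

Request:
{"name": "arm_command", "arguments": {"steps": [[[0,0,-0.001],[0.001,0,0.04],-1],[[0,0,-0.001],[0.001,0,0.07],-1],[[0,0,-0.001],[0.001,0,0.095],-1],[[0,0,-0.001],[0.001,0,0.108],-1],[[0,0,-0.001],[0.001,0,0.114],-1],[[0,0,-0.001],[0.001,0,0.118],-1],[[0,0,-0.001],[0.001,0,0.118],-1]]}}

```text
time: 5.7
eef_pos: [0.5355, 0.0062, 0.0542]
tcp_rot: [0.735, 0.678, 0.0, 0.0]
contact_force: [0.7, -0.7, -1.2]
opening: 0.653
```

```bash
python3 - <<'E'
from mv import *
import pickle
show(); s=read_camera("side")
crop(s,240,120,120,120,5,"pics/s5.png"); to((.5349,.0066,.0448),-.0805)
E
```

```text
t 5.7 p [0.5355 0.0062 0.0542] yaw -0.0812 tilt [ 0.0008 -0.0005] F [ 0.7 -0.7 -1.2] open 0.653
turn [ 0.0012  0.0005 -0.0006] shift [ 0.0004 -0.0007  0.0096]
```

View pics/s5.png

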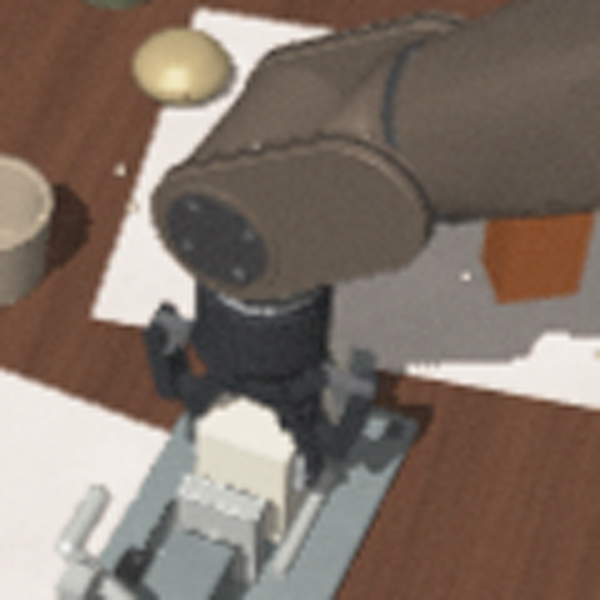

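The mould is entering between the rails with no side force. Seating it the last 9 mm.

Request:
{"name": "arm_command", "arguments": {"steps": [[[0,0,0],[0,0,0.004],-1],[[0,0,0],[0,0,0.008],-1],[[0,0,0],[0,0,0.0105],-1],[[0,0,0],[0,0,0.0105],-1]]}}

```text
time: 6.25
eef_pos: [0.5357, 0.0063, 0.0449]
tcp_rot: [0.735, 0.678, -0.0, 0.0]
contact_force: [-3.0, 1.2, 4.7]
opening: 0.651
```

```bash
python3 - <<'E'
from mv import *
show()
E
```

```text
t 6.25 p [0.5357 0.0063 0.0449] yaw -0.0809 tilt [ 0.0003 -0.0005] F [-3.   1.2  4.7] open 0.651
```

Request:
{"name": "arm_command", "arguments": {"steps": [[[0,0,0],[0,0,-0.001],0.5],[[0,0,0],[0,0,-0.001],0.8],[[0,0,0],[0,0,-0.001],1],[[0,0,0],[0,0,-0.001],1],[[0,0,0],[0,0,-0.03],1],[[0,0,0],[0,0,-0.07],1],[[0,0,0],[0,0,-0.12],1],[[0,0,0],[0,0,-0.17],1],[[0,0,0],[0,0,-0.18],1]]}}

```text
time: 7.38
eef_pos: [0.5378, 0.006, 0.2297]
tcp_rot: [0.735, 0.678, 0.003, 0.004]
contact_force: [-0.9, 0.5, 0.4]
opening: 1.002
```

```bash
python3 - <<'E'
from mv import *
import pickle
show(); t=read_camera("top"); s=read_camera("side"); pickle.dump((t,s),open("c3.pkl","wb"))
crop(s,235,170,110,100,6,"pics/s6.png");crop(t,165,180,180,95,4.4,"pics/t6.png")
E
```

```text
t 7.38 p [0.5378 0.006  0.2297] yaw -0.0808 tilt [ 0.0088 -0.002 ] F [-0.9  0.5  0.4] open 1.002
```

View pics/s6.png

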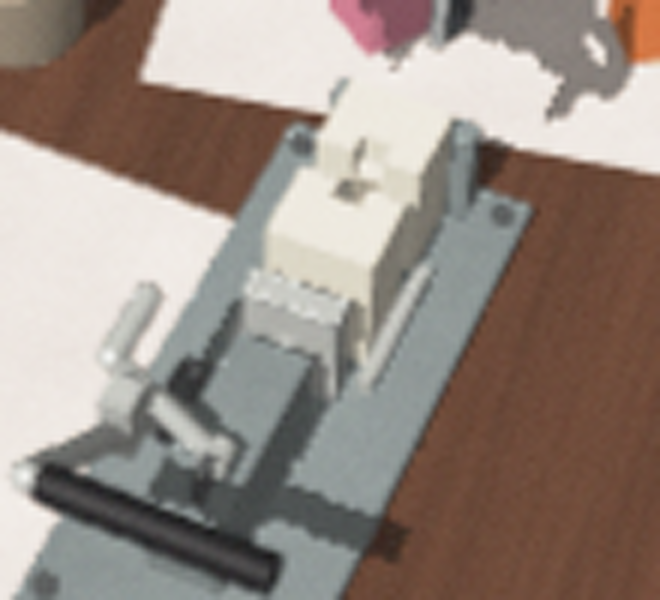

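View pics/t6.png

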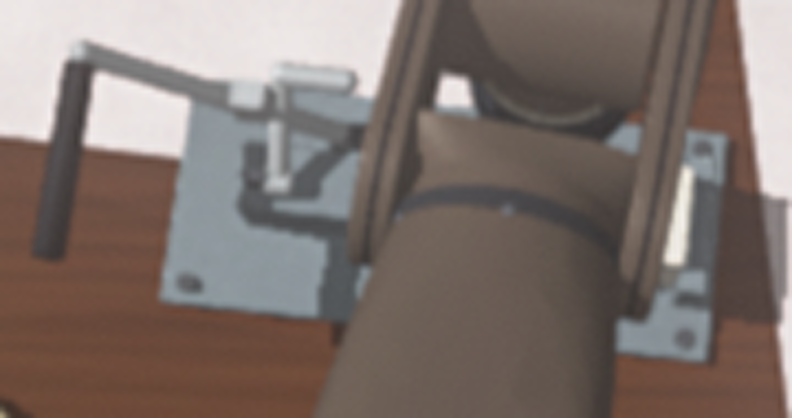

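The mould stands on the bed at side-crop (335,240), notch towards the fixed half, rails on either side. The catch and lever have not moved. Next I take the shut gripper to the +x side of the catch tab.

```bash
cat > cl.py <<'E'
from mv import *
c=np.array([.537,.0325,-.0805]); Rc=R.from_rotvec([0,0,c[2]])
def W(x,y,z): return Rc.apply(np.array([x,y,z])/1e3)+[c[0],c[1],0]
E
python3 - <<'E'
from cl import *
to(W(88,100,225),-.0805); to(W(88,100,113),-.0805)
E
```

```text
turn [ 0.0032  0.0007 -0.0004] shift [0.1262 0.0866 0.0014]
turn [ 0.0032  0.0007 -0.0004] shift [0.1263 0.0862 0.1134]
```

Request:
{"name": "arm_command", "arguments": {"steps": [[[0.003,0,0],[0.042,0.03,0],-1],[[0.003,0,0],[0.084,0.06,0],-1],[[0.003,0,0],[0.126,0.086,0.001],-1],[[0.003,0,0],[0.126,0.086,0.001],-1],[[0.003,0,0],[0.126,0.086,0.02],-1],[[0.003,0,0],[0.126,0.086,0.04],-1],[[0.003,0,0],[0.126,0.086,0.04],-1]]}}

```text
time: 8.35
eef_pos: [0.6297, 0.1239, 0.1821]
tcp_rot: [0.736, 0.677, -0.003, -0.002]
contact_force: [0.4, 0.2, -0.6]
opening: 0.001
```

```bash
python3 - <<'E'
from cl import *
import pickle
show(); t=read_camera("top"); s=read_camera("side"); pickle.dump((t,s),open("c4.pkl","wb"))
crop(s,225,130,120,120,5,"pics/s7.png")
print((proj(s,get_state()["eef_pos"])-[225,130])*5)
to(W(88,100,113),-.0805)
E
```

```text
t 8.35 p [0.6297 0.1239 0.1821] yaw -0.0821 tilt [-0.0072 -0.0011] F [ 0.4  0.2 -0.6] open 0.001
[[ 87.55517138 380.01203209]]
turn [-0.0011  0.0009 -0.0014] shift [0.0011 0.001  0.0727]
```

View pics/s7.png

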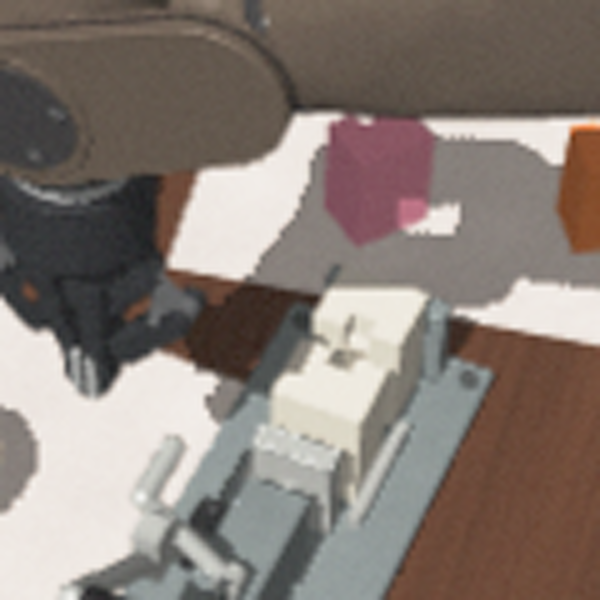

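Request:
{"name": "arm_command", "arguments": {"steps": [[[0,0,0],[0.001,0.001,0.03],-1],[[0,0,0],[0.001,0.001,0.055],-1],[[0,0,0],[0.001,0.001,0.07],-1],[[0,0,0],[0.001,0.001,0.07],-1]]}}

```text
time: 8.95
eef_pos: [0.6323, 0.1248, 0.115]
tcp_rot: [0.736, 0.677, -0.001, -0.001]
contact_force: [0.1, 0.2, -0.3]
opening: 0.001
```

```bash
python3 - <<'E'
from cl import *
import pickle
show(); t=read_camera("top"); s=read_camera("side"); pickle.dump((t,s),open("c4.pkl","wb"))
crop(s,225,170,120,120,5,"pics/s8.png");crop(t,165,160,180,115,4.4,"pics/t8.png")
for p in [(75,100,116),(60,100,118),(45,100,126),(30,100,134),(16,100,138),(0,100,138),(-15,100,132),(-25,100,126),(-35,100,118)]: to(W(*p),-.0805)
E
```

```text
t 8.95 p [0.6323 0.1248 0.115 ] yaw -0.0822 tilt [-0.0026 -0.0008] F [ 0.1  0.2 -0.3] open 0.001
turn [ 0.0011  0.0006 -0.0014] shift [-0.     -0.0139  0.001 ]
turn [ 0.0011  0.0006 -0.0014] shift [-0.     -0.0289 -0.001 ]
turn [ 0.0011  0.0006 -0.0014] shift [-0.0001 -0.0439 -0.009 ]
turn [ 0.0011  0.0006 -0.0014] shift [-0.0001 -0.0589 -0.0171]
turn [ 0.0011  0.0006 -0.0014] shift [-0.0001 -0.0728 -0.0211]
turn [ 0.0011  0.0006 -0.0014] shift [-0.0001 -0.0888 -0.0211]
turn [ 0.0011  0.0006 -0.0014] shift [-1.000e-04 -1.039e-01 -1.510e-02]
turn [ 0.0011  0.0006 -0.0014] shift [-0.0002 -0.1139 -0.0091]
turn [ 0.0011  0.0006 -0.0014] shift [-0.0002 -0.1239 -0.0011]
```

View pics/s8.png

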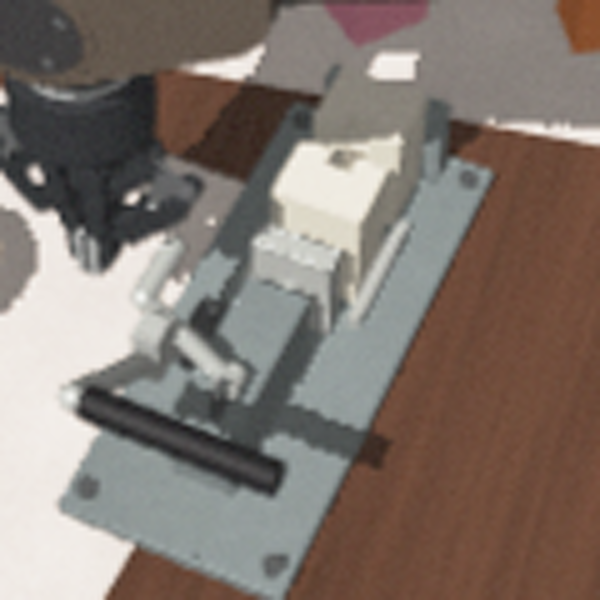

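View pics/t8.png

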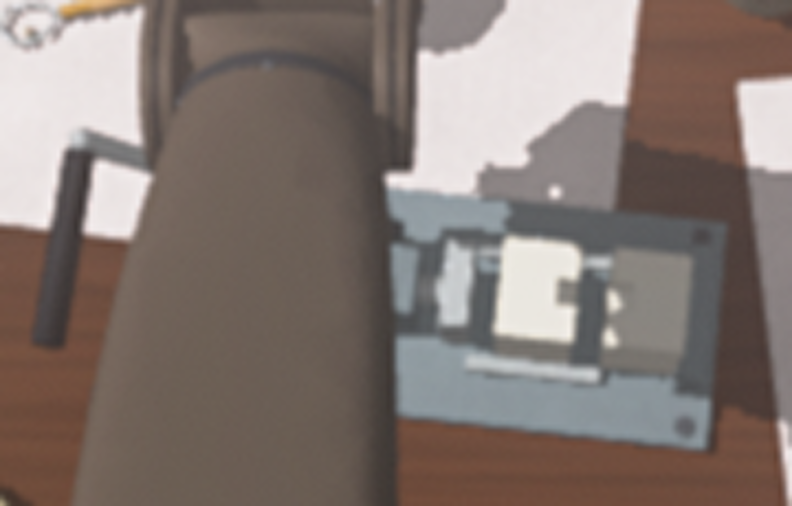

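Mould and fixed half are in line, at top-crop (537,290) and (650,310). The fingertip at side-crop (95,268) lines up with the middle of the tab at (158,270). Sweeping the catch over.

Request:
{"name": "arm_command", "arguments": {"steps": [[[0,0,0],[0,-0.014,0.001],-1],[[0,0,0],[0,-0.028,-0.001],-1],[[0,0,0],[0,-0.036,-0.005],-1],[[0,0,0],[0,-0.044,-0.009],-1],[[0,0,0],[0,-0.052,-0.014],-1],[[0,0,0],[0,-0.06,-0.018],-1],[[0,0,0],[0,-0.067,-0.02],-1],[[0,0,0],[0,-0.073,-0.021],-1]]}}

```text
time: 10.05
eef_pos: [0.5601, 0.1311, 0.1377]
tcp_rot: [0.735, 0.678, -0.0, 0.0]
contact_force: [0.3, -0.3, -0.9]
opening: -0.001
```

```bash
python3 - <<'E'
from cl import *
show(); s=read_camera("side")
crop(s,225,170,120,120,5,"pics/s9.png")
for p in [(0,100,138),(-15,100,132),(-25,100,126),(-35,100,118),(-42,100,116)]: to(W(*p),-.0805)
E
```

```text
t 10.05 p [0.5601 0.1311 0.1377] yaw -0.0819 tilt [ 0.0003 -0.0007] F [ 0.3 -0.3 -0.9] open -0.001
turn [-0.0003  0.0008 -0.0012] shift [-0.0002 -0.0146 -0.0003]
turn [-0.0003  0.0008 -0.0012] shift [-0.0002 -0.0296  0.0057]
turn [-0.0003  0.0008 -0.0012] shift [-0.0002 -0.0396  0.0117]
turn [-0.0003  0.0008 -0.0012] shift [-0.0002 -0.0496  0.0197]
turn [-0.0003  0.0008 -0.0012] shift [-0.0002 -0.0566  0.0217]
```

View pics/s9.png

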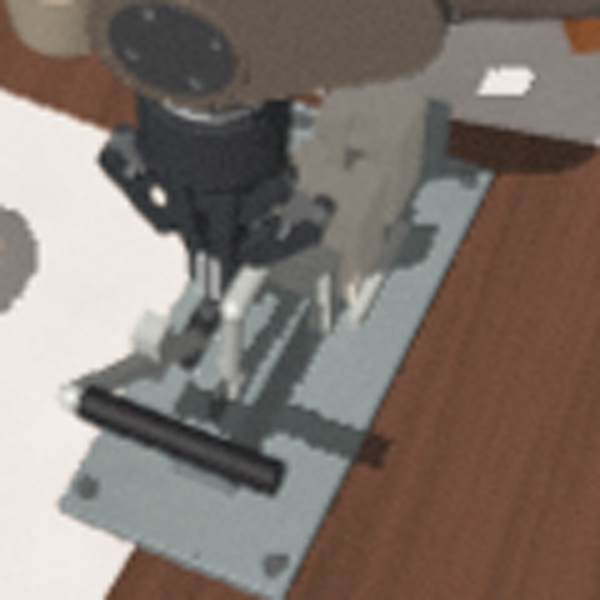

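The catch is now upright, its stalk at crop (232,345). Continuing.

Request:
{"name": "arm_command", "arguments": {"steps": [[[0,0,0],[0,-0.008,0],-1],[[0,0,0],[0,-0.016,0],-1],[[0,0,0],[0,-0.024,0.003],-1],[[0,0,0],[0,-0.032,0.007],-1],[[0,0,0],[0,-0.04,0.012],-1],[[0,0,0],[0,-0.048,0.018],-1],[[0,0,0],[0,-0.054,0.02],-1],[[0,0,0],[0,-0.058,0.021],-1],[[0,0,0],[0,-0.058,0.021],-1]]}}

```text
time: 11.22
eef_pos: [0.5077, 0.1356, 0.1181]
tcp_rot: [0.736, 0.677, 0.006, 0.006]
contact_force: [15.5, 0.3, -8.5]
opening: 0.002
```

```bash
python3 - <<'E'
from cl import *
show(); s=read_camera("side")
crop(s,225,170,120,120,5,"pics/s10.png")
E
```

```text
t 11.22 p [0.5077 0.1356 0.1181] yaw -0.0823 tilt [ 0.0179 -0.0004] F [15.5  0.3 -8.5] open 0.002
```

View pics/s10.png

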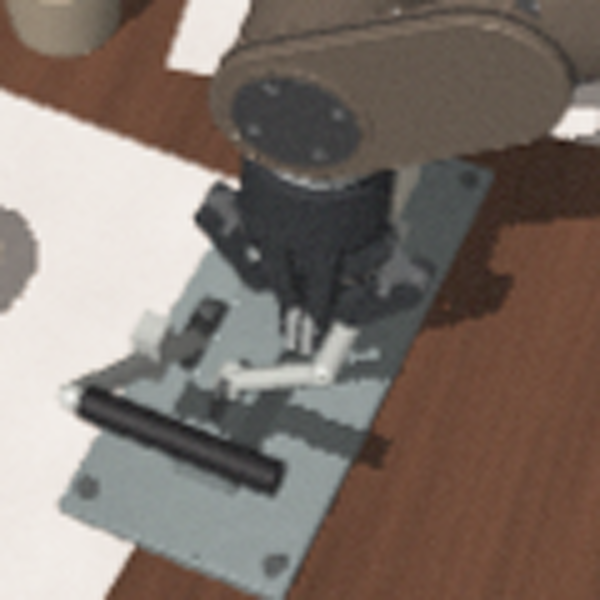

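The catch is fully over at its stop (15 N push), its stalk pointing to the robot's side at (270,378). Retracting, then going above the handle.

```bash
python3 - <<'E'
from cl import *
to(W(0,100,150),-.0805);to(W(0,100,270),-.0805);to(W(-25.5,223,270),-.0805+np.pi/2)
E
```

```text
turn [ 0.0174 -0.001  -0.0017] shift [-0.0003  0.0381 -0.0313]
turn [ 0.0174 -0.001  -0.0017] shift [-1.000e-04  4.020e-02 -1.513e-01]
turn [ 0.0145  0.0129 -1.5725] shift [ 0.1228  0.0145 -0.1516]
```

Request:
{"name": "arm_command", "arguments": {"steps": [[[0.01,0,0],[0,0.02,-0.005],-1],[[0.017,0,0],[0,0.035,-0.03],-1],[[0.017,0,0],[0,0.038,-0.08],-1],[[0.017,0,0],[0,0.04,-0.12],-1],[[0.017,0,0],[0,0.04,-0.15],-1],[[0.017,0,0],[0,0.04,-0.15],-1]]}}

```text
time: 12.02
eef_pos: [0.5461, 0.1325, 0.2719]
tcp_rot: [0.736, 0.677, 0.003, 0.002]
contact_force: [-0.4, 0.6, 0.5]
opening: -0.002
```

```bash
python3 - <<'E'
from cl import *
show(); to(W(-25.5,223,270),-.0805+np.pi/2)
E
```

```text
t 12.03 p [0.5461 0.1325 0.2719] yaw -0.0822 tilt [0.0063 0.0014] F [-0.4  0.6  0.5] open -0.002
turn [ 0.0063  0.0034 -1.5725] shift [ 0.1226 -0.0267  0.002 ]
```

Request:
{"name": "arm_command", "arguments": {"steps": [[[0,0,-0.17],[0.014,-0.003,0],-1],[[0,0,-0.35],[0.028,-0.006,0],0],[[0,0,-0.52],[0.042,-0.009,0],0.5],[[0,0,-0.7],[0.056,-0.012,0],0.5],[[0,0,-0.87],[0.07,-0.015,0],0.5],[[0,0,-1.05],[0.084,-0.018,0],0.5],[[0,0,-1.22],[0.098,-0.021,0],0.5],[[0,0,-1.4],[0.11,-0.024,0],0.5],[[0.006,0.003,-1.5725],[0.1226,-0.0267,0.002],0.5],[[0.006,0.003,-1.5725],[0.1226,-0.0267,0.002],0.5],[[0.006,0.003,-1.5725],[0.1226,-0.0267,0.002],0.5]]}}

```text
time: 13.4
eef_pos: [0.529, 0.2564, 0.2686]
tcp_rot: [0.041, 0.999, -0.001, -0.001]
contact_force: [0.4, -0.4, -1.1]
opening: 0.751
```

```bash
python3 - <<'E'
from cl import *
show(); s=read_camera("side");t=read_camera("top")
crop(s,205,150,130,140,4.2,"pics/s11.png");crop(t,150,160,180,115,4.4,"pics/t11.png"); to(W(-25.5,223,170),-.0805+np.pi/2)
E
```

```text
t 13.4 p [0.529  0.2564 0.2686] yaw 1.4879 tilt [-0.0016 -0.001 ] F [ 0.4 -0.4 -1.1] open 0.751
turn [-0.0006 -0.0004 -0.0021] shift [-0.0001  0.0006  0.0994]
```

View pics/s11.png

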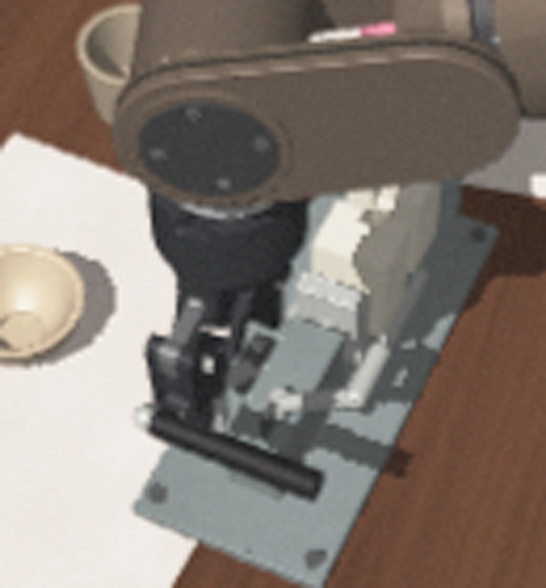

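View pics/t11.png

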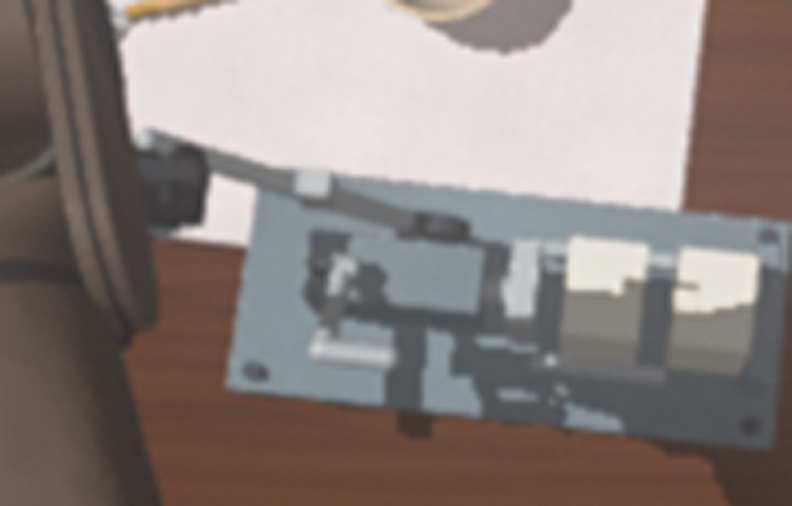

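```bash
python3 - <<'E'
from cl import *
import pickle
t,s=pickle.load(open("c4.pkl","rb"))
for P in ([.529,.2564,.2686],W(-25.5,223,189),W(27,223,189),W(-78,223,189), W(-25.5,223+31,272),W(-25.5,223-31,272)): print((proj(s,P)-[205,150])*4.2)
E
```

```text
[[231.31125599 373.94368906]]
[[233.22325768 452.16613533]]
[[151.12405338 419.40216445]]
[[317.42278028 485.76829665]]
[[204.05555402 415.70110084]]
[[254.93411848 327.45573372]]
```

The handle (ends at (152,420) and (318,485)) matches its projection. The catch lies over to -x in the top view at (350,352). Descending and gripping.

Request:
{"name": "arm_command", "arguments": {"steps": [[[0,0,0],[0,0,0.04],0.5],[[0,0,0],[0,0,0.075],0.5],[[0,0,0],[0,0,0.095],0.5],[[0,0,0],[0,0,0.098],0.5],[[0,0,0],[0,0,0.098],-0.2],[[0,0,0],[0,0,0.098],-1],[[0,0,0],[0,0,0.098],-1],[[0,0,0],[0,0,0.098],-1],[[0,0,0],[0,0,0.098],-1]], "force": 30}}

```text
time: 14.62
eef_pos: [0.5302, 0.2567, 0.173]
tcp_rot: [0.041, 0.999, 0.0, 0.001]
contact_force: [-0.4, 1.0, 5.4]
opening: 0.2
```

```bash
python3 - <<'E'
from cl import *
show(); s=read_camera("side")
st=get_state(); print("clamp",Rc.inv().apply(st["eef_pos"]-[c[0],c[1],0]))
crop(s,205,150,130,140,4.2,"pics/s12.png")
E
```

```text
t 14.62 p [0.5302 0.2567 0.173 ] yaw 1.4882 tilt [0.0023 0.0006] F [-0.4  1.   5.4] open 0.2
clamp [-0.02477244  0.22296022  0.17303653]
```

View pics/s12.png

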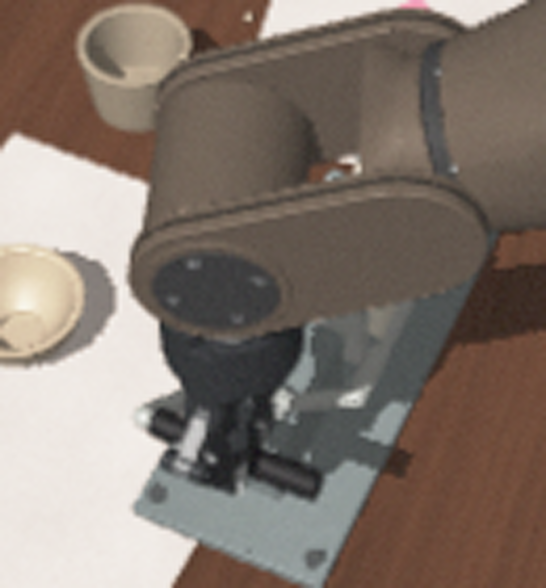

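The handle is gripped (opening 0.2, about 17 mm). Pulling along the arc to about 0.5 rad.

Request:
{"name": "arm_command", "arguments": {"steps": [[[0,0,0],[0,-0.007,-0.007],-1],[[0,0,0],[0,-0.015,-0.014],-1],[[0,0,0],[0,-0.022,-0.02],-1],[[0,0,0],[0,-0.03,-0.026],-1],[[0,0,0],[0,-0.039,-0.031],-1],[[0,0,0],[0,-0.048,-0.036],-1],[[0,0,0],[0,-0.057,-0.041],-1],[[0,0,0],[0,-0.066,-0.045],-1],[[0,0,0],[0,-0.075,-0.049],-1],[[0,0,0],[0,-0.084,-0.052],-1],[[0,0,0],[0,-0.084,-0.052],-1]], "force": 40}}

```text
time: 16.05
eef_pos: [0.5231, 0.1723, 0.225]
tcp_rot: [0.042, 0.999, 0.0, 0.001]
contact_force: [0.6, 3.3, -0.2]
opening: 0.193
```

```bash
python3 - <<'E'
from cl import *
show(); s=read_camera("side");t=read_camera("top")
st=get_state(); print("clamp",Rc.inv().apply(st["eef_pos"]-[c[0],c[1],0]), "tilt tool", R.from_quat(st["tcp_rot"]).as_matrix()[:,2])
crop(s,205,130,150,160,3.7,"pics/s13.png");crop(t,150,160,190,115,4.2,"pics/t13.png")
E
```

```text
t 16.05 p [0.5231 0.1723 0.225 ] yaw 1.4874 tilt [0.0019 0.0006] F [ 0.6  3.3 -0.2] open 0.193
clamp [-0.02513772  0.13882701  0.22484046] tilt tool [ 1.98138139e-03  7.29858239e-04 -9.99997771e-01]
```

View pics/s13.png

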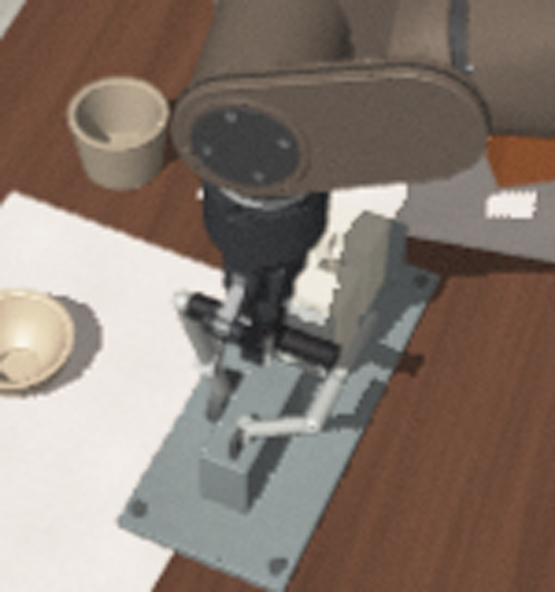

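View pics/t13.png

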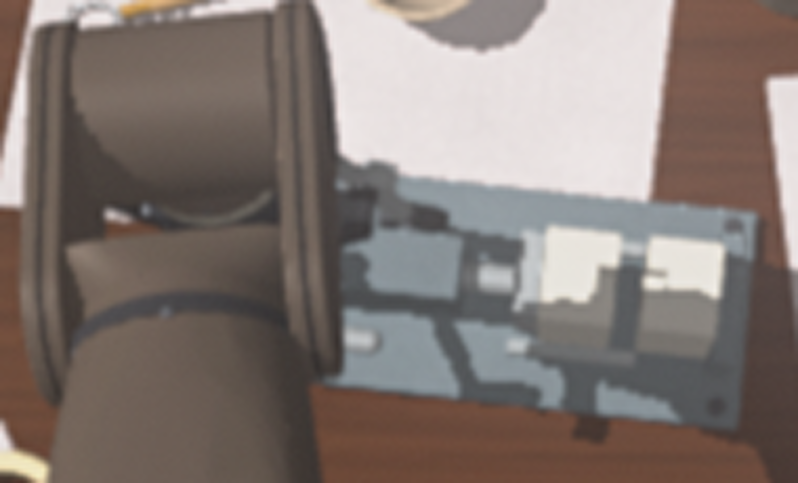

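The lever follows with 3.3 N, and the jaw is nearly at the mould's back. Continuing slowly to about 0.9.

Request:
{"name": "arm_command", "arguments": {"steps": [[[0,0,0],[0,-0.0096,-0.0027],-1],[[0,0,0],[0,-0.0194,-0.005],-1],[[0,0,0],[0,-0.0292,-0.0067],-1],[[0,0,0],[0,-0.0391,-0.0079],-1],[[0,0,0],[0,-0.0491,-0.0087],-1],[[0,0,0],[0,-0.0591,-0.0089],-1],[[0,0,0],[0,-0.067,-0.0088],-1],[[0,0,0],[0,-0.073,-0.0085],-1],[[0,0,0],[0,-0.079,-0.0079],-1],[[0,0,0],[0,-0.079,-0.0079],-1]]}}

```text
time: 17.4
eef_pos: [0.5165, 0.0938, 0.2328]
tcp_rot: [0.042, 0.999, 0.0, 0.001]
contact_force: [-0.4, 5.0, 2.3]
opening: 0.196
```

```bash
cat > look.py <<'E'
from cl import *
import sys
show(); s=read_camera("side");t=read_camera("top"); n=sys.argv[1]
st=get_state(); p=Rc.inv().apply(st["eef_pos"]-[c[0],c[1],0])*1e3; print("clamp",p,"theta est",.8+np.arctan2(79.6-p[1],p[2]+16-50))
crop(s,225,130,130,140,4.2,f"pics/s{n}.png");crop(t,170,160,170,115,4.6,f"pics/t{n}.png")
E
python3 look.py 14
```

```text
t 17.4 p [0.5165 0.0938 0.2328] yaw 1.4876 tilt [0.0017 0.0006] F [-0.4  5.   2.3] open 0.196
clamp [-25.37943036  59.80105524 232.87155213] theta est 0.899229469940051
```

View pics/s14.png

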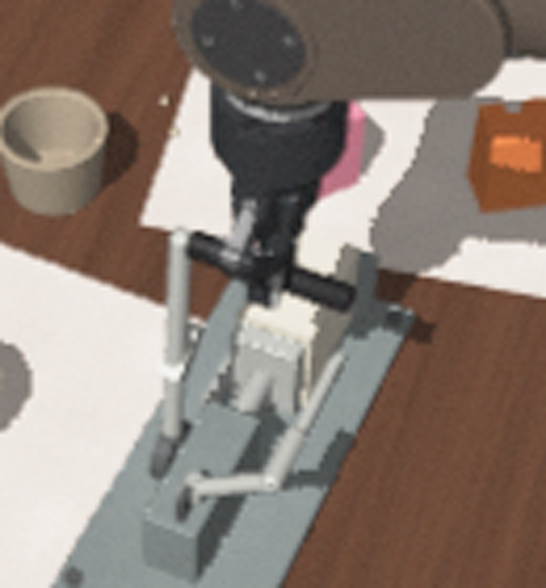

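View pics/t14.png

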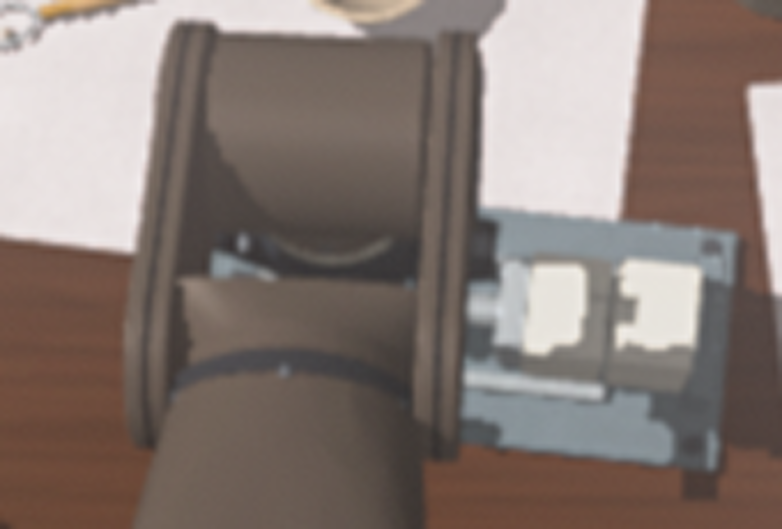

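The gap is nearly closed, 3–4 mm at top-crop (610,310). Going on in small steps.

Request:
{"name": "arm_command", "arguments": {"steps": [[[0,0,0],[0,-0.005,0.0006],-1],[[0,0,0],[0,-0.01,0.0013],-1],[[0,0,0],[0,-0.014,0.002],-1],[[0,0,0],[0,-0.018,0.0027],-1],[[0,0,0],[0,-0.0205,0.0031],-1],[[0,0,0],[0,-0.0205,0.0031],-1]]}}

```text
time: 18.25
eef_pos: [0.5148, 0.074, 0.2298]
tcp_rot: [0.042, 0.999, 0.001, 0.001]
contact_force: [-1.0, 5.6, 3.7]
opening: 0.192
```

```bash
python3 look.py 15
```

```text
t 18.25 p [0.5148 0.074  0.2298] yaw 1.4877 tilt [0.0018 0.0019] F [-1.   5.6  3.7] open 0.192
clamp [-25.48637546  39.52066748 229.7711849 ] theta est 1.0019350493577754
```

View pics/t15.png

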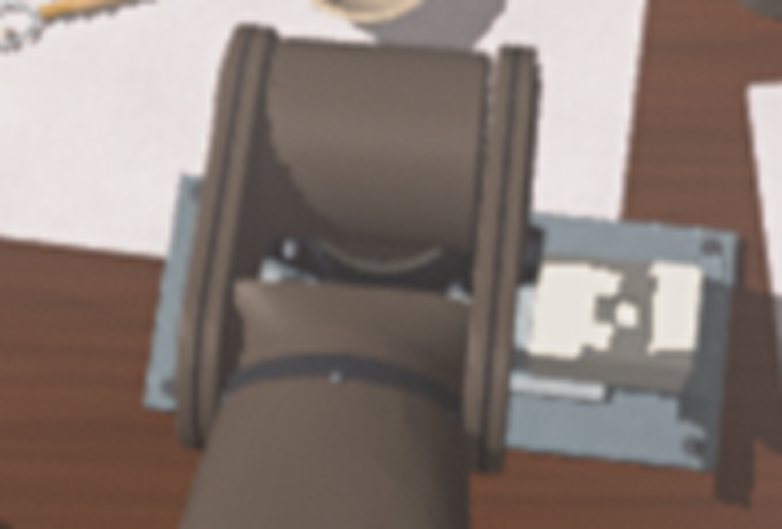

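The halves are touching, but the force so far is mostly the spring. Adding squeeze in small steps.

Request:
{"name": "arm_command", "arguments": {"steps": [[[0,0,0],[0,-0.001,0.0002],-1],[[0,0,0],[0,-0.002,0.0004],-1],[[0,0,0],[0,-0.003,0.0006],-1],[[0,0,0],[0,-0.004,0.0008],-1],[[0,0,0],[0,-0.004,0.0008],-1]]}}

```text
time: 18.98
eef_pos: [0.5147, 0.0731, 0.2296]
tcp_rot: [0.042, 0.999, 0.005, 0.001]
contact_force: [-0.7, 13.9, 5.3]
opening: 0.19
```

```bash
python3 look.py 16
```

```text
t 18.98 p [0.5147 0.0731 0.2296] yaw 1.4874 tilt [0.0034 0.0098] F [-0.7 13.9  5.3] open 0.19
clamp [-25.46963656  38.69561722 229.57610718] theta est 1.0061761931710587
```

View pics/s16.png

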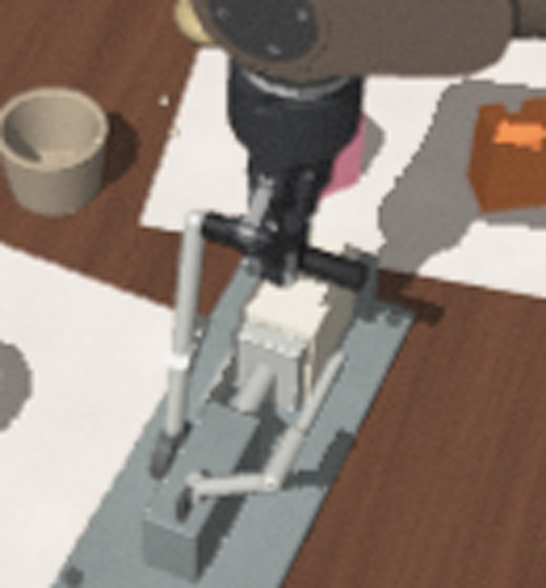

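Request:
{"name": "arm_command", "arguments": {"steps": [[[0,0,0],[0,-0.005,0.001],-1],[[0,0,0],[0,-0.005,0.001],-1],[[0,0,0],[0,-0.005,0.001],-1],[[0,0,0],[0,-0.005,0.001],-1],[[0,0,0],[0,-0.005,0.001],-1],[[0,0,0],[0,-0.005,0.001],-1]]}}

```text
time: 19.82
eef_pos: [0.5148, 0.0728, 0.2296]
tcp_rot: [0.042, 0.999, 0.011, 0.002]
contact_force: [0.4, 18.6, 5.6]
opening: 0.193
```

```bash
python3 look.py 17; python3 - <<'E'
from cl import *
import pickle
t=read_camera("top"); s=read_camera("side"); pickle.dump((t,s),open("c5.pkl","wb"))
crop(s,270,175,60,60,9,"pics/s18.png"); cv2.imwrite("pics/t18.png",t["frame"][:,:,::-1]); show()
E
```

```text
t 19.82 p [0.5148 0.0728 0.2296] yaw 1.4873 tilt [0.0058 0.0212] F [ 0.4 18.6  5.6] open 0.193
clamp [-25.43727372  38.39970137 229.50112879] theta est 1.0077027467193949
t 20.02 p [0.5147 0.0728 0.2295] yaw 1.4873 tilt [0.0057 0.0212] F [-0.1 17.5  5.6] open 0.193
```

View pics/s18.png

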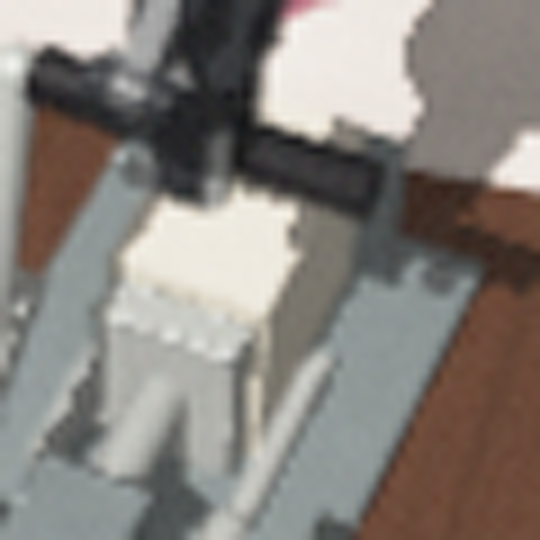

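View pics/t18.png

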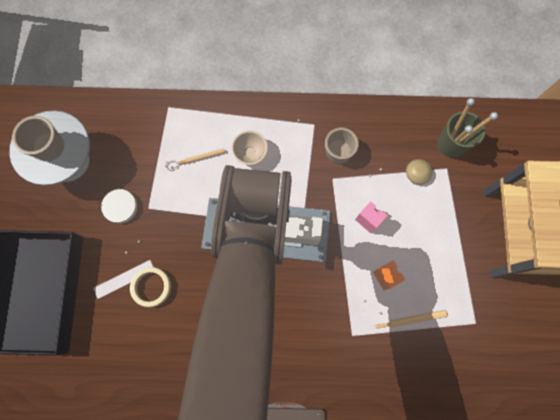

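View pics/t17.png

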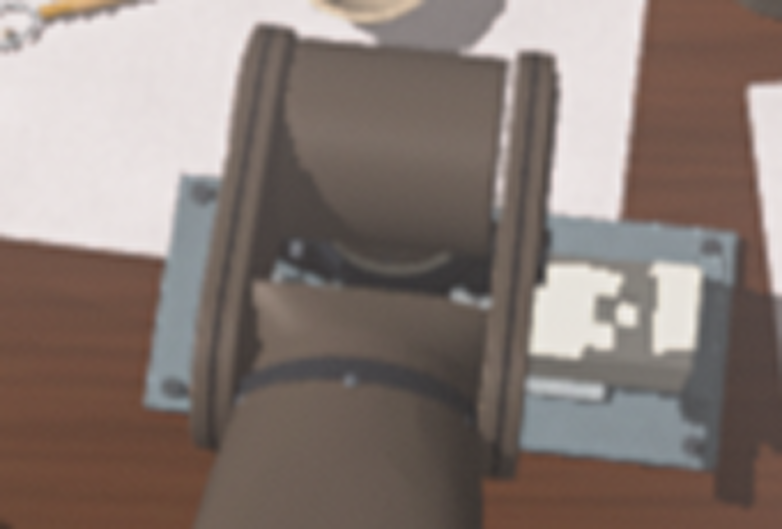

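The halves are closed and aligned in both views, at top-crop (565–690, 310). The force is steady at 17.5 N, the lever is at about 1.0 rad, the catch is over, and the bystanders are where they were in the first picture. Handing in.

```bash
python3 - <<'E'
from cl import *
print(sign_off()); show()
E
```

```text
the job is handed in; nothing more can be done
None
the job is handed in; nothing more can be done
```

I finished the whole job and handed it in at about 20 s of the 61 s allowed. No verdict was reported, so success rests on my own checks.

- **What I did:** I gripped the white loose half across its 56 mm width and stood it on the bed between the rails, notch towards the fixed half, then let go. I flipped the catch over to its stop with the shut fingers. Then I gripped the black handle and pulled the lever along its arc until it came up hard. The arm is still holding it there.
- **Last checks:** The lever angle, worked out from the tool position, is about 1.0 rad. The force at the handle was steady at 17.5–18.6 N, mostly above the roughly 5 N of the spring, which I estimate gives about 65 N at the jaw. In both views no gap shows between the halves and they are in line. The catch lies over on the robot's side, and the other things are where they started.
- **Limits of the checks:** I estimated the contact forces on the mould from the wrist reading, not measured them directly. The tool had tilted about 0.02 rad under the pull. No check failed or disagreed at the end. Early on, one misread clamp corner gave a poor fit, which I corrected before moving.

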